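# Dress the thimble balance rack and light it

## Task

Hang every thimble hanger that stands on the glass shelf on its own hook of the pivoting bar, one left, one right in turn, so that the bar comes level again after each pair: first the two inner hooks, then the two middle ones, then the outer ones, and if one is left over without a partner, hang it last on the centre hook. Once they all hang and the bar is level, switch on the lamp: press its black plunger down to the stop and let it spring back. Leave the other things on the shelf alone.

Things in the scene. Friction and masses are not known exactly. Their poses are not given: they have to be found in the camera images.
- strawberry_mid (a point): Thimble hanger, 70 g, 102 mm tall: brass foot disc 36 mm across, 5 mm thick; on it, fixed, a white porcelain thimble with red strawberries; over it a wire arch; on top an upright birch tab to hold it by, from 74 to 102 mm above the underside, 22 mm along the hanger's x, 12 mm thick along its y. This point: its centre, 51 mm above the underside, z up. May be absent.
- birch_mid (a point): Hanger of the same make and size, pale birch thimble with a dark band. All arches: 4 mm brass wire in the hanger's y-z plane, 34 mm wide over all, uprights to 50 mm above the underside, then sloping to a peak at the middle whose inner side is 60 mm up. Thimble top 29 mm up: a hook passes along x through the window between. This point: its centre, 51 mm above the underside, z up. May be absent.
- cobalt_mid (a point): Hanger of the same make and size, dark blue glazed thimble. This point: its centre, 51 mm above the underside, z up. May be absent.
- copper_mid (a point): Hanger of the same make and size, copper thimble. This point: its centre, 51 mm above the underside, z up. May be absent.
- jade_mid (a point): Hanger of the same make and size, jade green thimble. This point: its centre, 51 mm above the underside, z up. May be absent.
- black_mid (a point): Hanger of the same make and size, black lacquer thimble. This point: its centre, 51 mm above the underside, z up. May be absent.
- rose_mid (a point): Hanger of the same make and size, pink thimble. This point: its centre, 51 mm above the underside, z up. May be absent.
- hook_left_outer (a point): Brass hook of the pivoting bar: a level 5 mm round peg standing 32 mm out of the bar's face towards the robot (-x), then turned up; its upturned end, 16 mm in front of this point, rises 10 mm above the peg's top. Point: top of the peg, half-way between bar face and upturned end; moves with the bar. x away from the robot, y left along the bar, z up. 190 mm left of the pivot.
- hook_left_middle (a point): Hook of the same kind, same point and axes, 130 mm left of the pivot.
- hook_left_inner (a point): Hook of the same kind, same point and axes, 70 mm left of the pivot.
- hook_centre (a point): Hook of the same kind, same point and axes, straight over the pivot: a load here does not tilt the bar.
- hook_right_inner (a point): Hook of the same kind, same point and axes, 70 mm right of the pivot.
- hook_right_middle (a point): Hook of the same kind, same point and axes, 130 mm right of the pivot.
- hook_right_outer (a point): Hook of the same kind, same point and axes, 190 mm right of the pivot.
- bar (a joint): The rack's pivoting wooden bar, 440 mm long, 12 mm thick, no higher than its pegs, on a brass post behind it (233 mm high), pivot 200 mm above the shelf; a keel weight rights it. Rad, 0 level, positive with the left (+y) end up, -0.4 to 0.4. One hanger tilts it about 0.18 rad on an outer hook, 0.12 on a middle and 0.065 on an inner one, within about a second.
- plunger (a joint): Black bakelite push switch of the table lamp: a spring plunger, 0 when up, 0.008 m when pressed fully down to its stop, which takes about 5 N; springs back up when let go.
- plunger_top (a point): Centre of the top of the plunger's head (28 mm across, 45 mm above the shelf when up) near one end of the lamp's white base, a 170 by 85 mm block 26 mm high, 0.9 kg, loose on the shelf. An opal glass dome 104 mm high stands 90 mm from this point along its +x; z is up.
- magnet_dish: Bystander, to be left alone: grey steel magnet dish with pins, 100 mm across, 20 mm high; origin under its centre.
- patch_box: Bystander, to be left alone: round teal enamel patch box, 49 mm across, 26 mm high; origin under its centre.
- pewter_thimble: Bystander, to be left alone: loose pewter thimble without a hanger, 20 mm across, 24 mm high; origin under its centre.
- thread_reel: Bystander, to be left alone: birch reel of plum thread, 30 mm across, 30 mm high; origin under its centre.
- loupe: Bystander, to be left alone: black desk loupe, 45 mm across, 16 mm high; origin under its centre.
There are look-alikes about, which are no part of the job. Leave any purple look-alike of the part that bears copper_mid alone.

How it is judged:
On the way, in this order (a step that is already met when the one before it is completed fails the run):
1. first one hanger on each inner hook, none yet further out, the bar level (distance between any of strawberry_mid, birch_mid, cobalt_mid, copper_mid, jade_mid, black_mid, rose_mid and hook_left_inner below 0.026 m and distance between any of strawberry_mid, birch_mid, cobalt_mid, copper_mid, jade_mid, black_mid, rose_mid and hook_right_inner below 0.026 m and not (distance between any of strawberry_mid, birch_mid, cobalt_mid, copper_mid, jade_mid, black_mid, rose_mid and hook_left_outer below 0.026 m or distance between any of strawberry_mid, birch_mid, cobalt_mid, copper_mid, jade_mid, black_mid, rose_mid and hook_left_middle below 0.026 m or distance between any of strawberry_mid, birch_mid, cobalt_mid, copper_mid, jade_mid, black_mid, rose_mid and hook_right_middle below 0.026 m or distance between any of strawberry_mid, birch_mid, cobalt_mid, copper_mid, jade_mid, black_mid, rose_mid and hook_right_outer below 0.026 m) and value of joint bar between -0.045 and 0.045 rad), for 0.3 s.
2. then one on each middle hook too, none yet on the outer ones, the bar level (distance between any of strawberry_mid, birch_mid, cobalt_mid, copper_mid, jade_mid, black_mid, rose_mid and hook_left_middle below 0.026 m and distance between any of strawberry_mid, birch_mid, cobalt_mid, copper_mid, jade_mid, black_mid, rose_mid and hook_right_middle below 0.026 m and not (distance between any of strawberry_mid, birch_mid, cobalt_mid, copper_mid, jade_mid, black_mid, rose_mid and hook_left_outer below 0.026 m or distance between any of strawberry_mid, birch_mid, cobalt_mid, copper_mid, jade_mid, black_mid, rose_mid and hook_right_outer below 0.026 m) and value of joint bar between -0.045 and 0.045 rad), for 0.3 s.
3. then every hanger present hangs on a hook and the bar is level ((distance between strawberry_mid and hook_left_outer below 0.026 m or distance between strawberry_mid and hook_left_middle below 0.026 m or distance between strawberry_mid and hook_left_inner below 0.026 m or distance between strawberry_mid and hook_centre below 0.026 m or distance between strawberry_mid and hook_right_inner below 0.026 m or distance between strawberry_mid and hook_right_middle below 0.026 m or distance between strawberry_mid and hook_right_outer below 0.026 m) and (distance between birch_mid and hook_left_outer below 0.026 m or distance between birch_mid and hook_left_middle below 0.026 m or distance between birch_mid and hook_left_inner below 0.026 m or distance between birch_mid and hook_centre below 0.026 m or distance between birch_mid and hook_right_inner below 0.026 m or distance between birch_mid and hook_right_middle below 0.026 m or distance between birch_mid and hook_right_outer below 0.026 m) and (distance between cobalt_mid and hook_left_outer below 0.026 m or distance between cobalt_mid and hook_left_middle below 0.026 m or distance between cobalt_mid and hook_left_inner below 0.026 m or distance between cobalt_mid and hook_centre below 0.026 m or distance between cobalt_mid and hook_right_inner below 0.026 m or distance between cobalt_mid and hook_right_middle below 0.026 m or distance between cobalt_mid and hook_right_outer below 0.026 m) and (distance between copper_mid and hook_left_outer below 0.026 m or distance between copper_mid and hook_left_middle below 0.026 m or distance between copper_mid and hook_left_inner below 0.026 m or distance between copper_mid and hook_centre below 0.026 m or distance between copper_mid and hook_right_inner below 0.026 m or distance between copper_mid and hook_right_middle below 0.026 m or distance between copper_mid and hook_right_outer below 0.026 m) and (distance between jade_mid and hook_left_outer below 0.026 m or distance between jade_mid and hook_left_middle below 0.026 m or distance between jade_mid and hook_left_inner below 0.026 m or distance between jade_mid and hook_centre below 0.026 m or distance between jade_mid and hook_right_inner below 0.026 m or distance between jade_mid and hook_right_middle below 0.026 m or distance between jade_mid and hook_right_outer below 0.026 m) and (distance between black_mid and hook_left_outer below 0.026 m or distance between black_mid and hook_left_middle below 0.026 m or distance between black_mid and hook_left_inner below 0.026 m or distance between black_mid and hook_centre below 0.026 m or distance between black_mid and hook_right_inner below 0.026 m or distance between black_mid and hook_right_middle below 0.026 m or distance between black_mid and hook_right_outer below 0.026 m) and (distance between rose_mid and hook_left_outer below 0.026 m or distance between rose_mid and hook_left_middle below 0.026 m or distance between rose_mid and hook_left_inner below 0.026 m or distance between rose_mid and hook_centre below 0.026 m or distance between rose_mid and hook_right_inner below 0.026 m or distance between rose_mid and hook_right_middle below 0.026 m or distance between rose_mid and hook_right_outer below 0.026 m) and value of joint bar between -0.045 and 0.045 rad), for 0.5 s.
4. then the lamp's plunger is pressed down to its stop (value of joint plunger above 0.007 m), for 0.05 s.
At the end, for the whole second after the job is handed in: Every hanger present hangs on a hook (its centre within 26 mm of the hook's point) and is still, the bar is level within 0.045 rad and still, and the plunger is up again (under 2 mm) (all of step 3 and velocity of joint bar between -0.05 and 0.05 rad/s and value of joint plunger below 0.002 m and linear speed of each of strawberry, birch, cobalt, copper, jade, black, rose below 0.08 m/s); the robot touches nothing.
It fails at once if a bystander is moved by more than 30 mm (distance of any of magnet_dish, patch_box, pewter_thimble, thread_reel, loupe from where it was at the start of the episode above 0.03 m).
Of strawberry, birch, cobalt, copper, jade, black, rose only 5 to 7 are there at a start; the rules pass over those that are not, and their reading is None.
At some moment in a run one of strawberry, birch, cobalt, copper, jade, black, rose, lamp may be knocked a few centimetres aside while the robot is not near it.
Once in a run the grip may slacken for a moment while it holds something.
It also fails if it takes over 210 s, if anything falls off the work surface, if the arm or the gripper's body presses on something with over 40 N, if the wrist force passes 120 N, or if a joint passes its speed limit or range.

## Robot

A 7-joint arm with a two-finger parallel gripper is mounted at the origin on the work surface. World frame = base frame: x ahead of the robot, y to its left, z up, the work surface at z = 0. Lengths are in m, angles in rad, forces in N, time in s.
With the tool pointing down it reaches from about 0.35 to 0.775 m from the base axis. Payload 3.1 kg.
Tool frame: the origin (TCP) lies at the very end of the fingers, on their centre line; the grasp point (between the pads) lies 19 mm behind it; z points along the fingers, x is the direction in which the jaws open and shut, and the axes are right-handed (so a half turn about z gives the same grasp; the last joint's range is limited). The gripper opens to 85 mm and grips with 20 to 120 N. Pads are 22 mm wide; open, the fingers measure 114 mm over their backs; the gripper's body (76 mm by 85 mm) begins 54 mm behind the grasp point. The pads swing forward as they close: fully open they stand 13 mm farther back than shut.
Start: joints at [1.091, 0.311, 0.014, 1.512, -0.004, 1.319, -0.027], TCP at [0.233, -0.498, 0.231] pointing down, gripper open.
Joint ranges: [-2.7, 2.7], [-0.3, 1.91], [-1.27, 1.3], [0.12, 2.57], [-1.44, 4.58], [0.2, 2.03], [-3.05, 3.05]. Speed limits (rad/s): [2.79, 2.79, 3.14, 3.14, 3.14, 3.14, 3.14].

## Interface

Orientations are given as a 3x3 rotation matrix whose columns are the frame's x, y, z axes.
In Python, from cell import readout, get_image, job_done gives the robot as it stands.
- The arm moves only by the tool jog_arm, never from a script. Its argument "moves" is a list of rows, each an object with "xyz": the shift along the world's x, y, z in mm, a list of three; "twist": the turn, a rotation vector about the world's x, y, z in degrees, a list of three. In form: [{"xyz": [dx, dy, dz], "twist": [wx, wy, wz]}, ...]. A call has 1 to 12 rows; each row shifts and turns the commanded pose from where the row before left it; what a row does not reach is not made up. A row lasts 1/8 s, in which the tool goes at most 62.5 mm and 10.7 degrees, less where a joint would pass 70% of its speed; a pose out of reach is approached as far as the arm can. A call is refused whole if a number of a shift passes 62.5 or a number of a turn 10.7, either way. A call with a gripper value outside its range is refused whole. "grip" is the opening in per cent of the stroke, from 0 (shut) to 100 (fully open), set as the call begins (left out, the last holds). The fingers move at their own pace and stop on an object; "newtons" is the grip in N (left out, the last holds). Time passes only in rows, so rows that do not move let the fingers close. It gives the time, the measured TCP pose, the force and the opening at its end, in the units of the state.
- readout.observe(): the state, without advancing time (a new reading comes with each control period).
- get_image(name): name is "scene" or "top" or "wrist"; returns a dict with "img" (384x512x3 uint8, red, green, blue), "intrinsics" (3x3 intrinsics, pixels), "T" (4x4, takes a point from camera to world coordinates); the wrist camera has in their place "tool_from_camera" (4x4, takes a point from camera to tool coordinates, whose origin is the TCP and whose axes are the tool frame's). Camera axes: x right, y down, z forward; pixel columns grow to the right and rows downward; lengths in m; the calibration is good to about 2 mm. A picture is of the moment at which its call begins: read the wrist's pose just before it. There is no depth.
- job_done(): hands the job in, once; it reports no verdict.
The state is a dict: "clock": time; "joints": joint angles; "joint_vel": joint speeds; "joint_torque": joint torques, N m; "tcp_pos": TCP position; "orientation": TCP orientation; "contact_force": force on the tool from outside, world axes, zero at the start; "moment": the same for the moment, N m; "width": finger opening in m.
Only numpy, scipy, OpenCV 4.12 (cv2) and the standard library are available. Lean on these libraries where they do the work, as an engineer would, in place of code of your own. Each camera call takes 0.05 s, during which the arm holds its last target. There are 200 camera calls.

## Working session

There is one attempt and no reset: what is moved stays moved. The work goes in short steps, Python scripts to look and compute and a tool call to move; the robot and the scene stay as the last step left them, time stands still between calls to the robot, and variables do not carry over. Pictures are saved under pics/ and viewed, about 12 in all and at most 16, crops included, and the job is handed in when it is done.

Besides the shell and the picture viewer there is one more tool, called as name(argument=value, ...), one argument or row to a line, values as JSON. jog_arm: Moves the arm, as the interface text tells. Its arguments: {"type":"object","properties":{"moves":{"type":"array","items":{"type":"object","properties":{"xyz":{"type":"array","items":{"type":"number"}},"twist":{"type":"array","items":{"type":"number"}}}}},"grip":{"type":"number"},"newtons":{"type":"number"}},"required":["moves"]}

```bash
ls; mkdir -p pics
python3 - <<'E'
from cell import readout,get_image
import cv2,numpy as np
o=readout.observe()
print({k:np.round(v,3).tolist() for k,v in o.items()})
for n in("scene","top","wrist"):
    d=get_image(n);cv2.imwrite(f"pics/{n}0.png",d["img"][:,:,::-1]);np.savez(f"pics/{n}0.npz",**d)
    print(n,[ (k,np.round(v,4).tolist()) for k,v in d.items() if k!="img"])
a=cv2.imread("pics/scene0.png");b=cv2.imread("pics/top0.png")
cv2.imwrite("pics/s0.png",cv2.resize(a,(800,600),interpolation=2));cv2.imwrite("pics/t0.png",cv2.resize(b,(800,600),interpolation=2))
E
```

```text
pics
{'clock': 0.0, 'joints': [1.091, 0.312, 0.014, 1.513, -0.004, 1.319, -0.027], 'joint_vel': [-0.001, -0.003, 0.001, 0.002, 0.0, -0.001, -0.0], 'joint_torque': [0.0, -37.991, 0.146, -23.059, 0.012, 0.014, 0.0], 'tcp_pos': [0.233, -0.497, 0.23], 'orientation': [[0.424, -0.906, -0.001], [-0.906, -0.424, 0.002], [-0.002, 0.0, -1.0]], 'contact_force': [0.157, -0.467, 0.306], 'moment': [0.032, 0.002, -0.009], 'width': 0.085}
scene [('intrinsics', [[389.0082, 0.0, 258.7101], [0.0, 389.0082, 192.3616], [0.0, 0.0, 1.0]]), ('T', [[-0.3683, 0.6016, -0.7088, 1.3881], [0.9296, 0.2481, -0.2725, 0.3414], [0.0119, -0.7593, -0.6506, 0.9115], [0.0, 0.0, 0.0, 1.0]])]
top [('intrinsics', [[493.1276, 0.0, 255.0476], [0.0, 493.1276, 188.6986], [0.0, 0.0, 1.0]]), ('T', [[-0.0301, -0.9971, 0.0697, 0.4626], [-0.9993, 0.0285, -0.024, 0.0121], [0.0219, -0.0704, -0.9973, 1.3948], [0.0, 0.0, 0.0, 1.0]])]
wrist [('intrinsics', [[333.3355, 0.0, 258.0223], [0.0, 333.3355, 182.1159], [0.0, 0.0, 1.0]]), ('tool_from_camera', [[1.0, 0.0002, 0.0011, -0.0001], [-0.0006, 0.9485, 0.3167, -0.0802], [-0.0009, -0.3167, 0.9485, -0.1427], [0.0, 0.0, 0.0, 1.0]])]
```

View pics/s0.png

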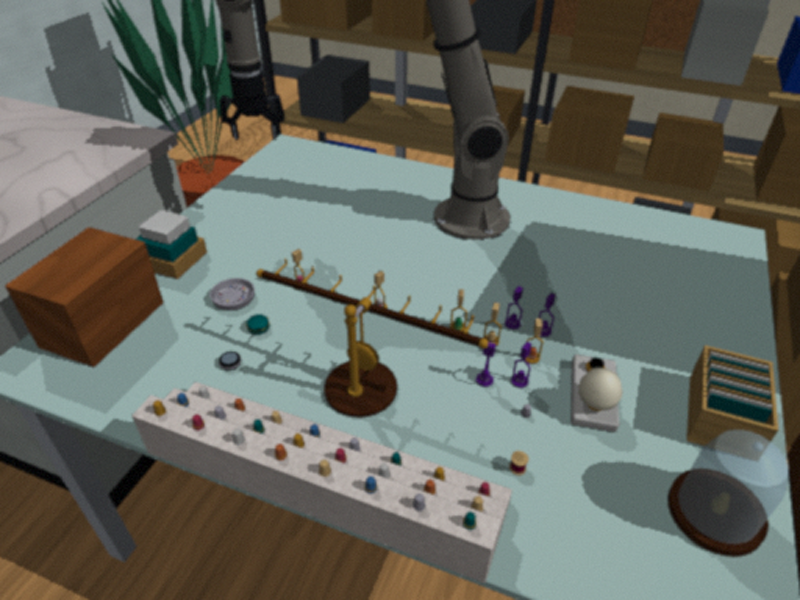

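View pics/t0.png

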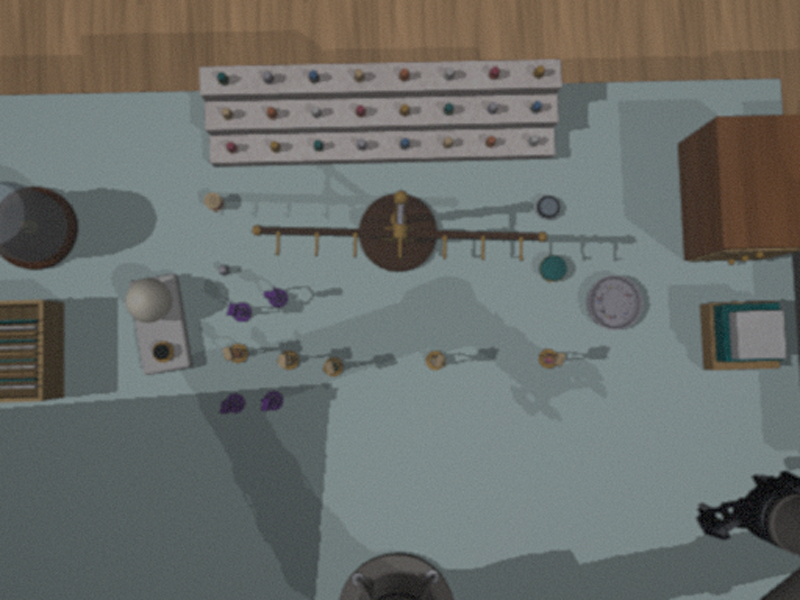

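The scene view shows five hangers with birch tabs and four purple look-alikes. In the top view (800x600), the hangers are near (237,353), (289,360), (333,367), (436,360) and (550,357). The purple ones are at (240,311), (276,297), (233,402) and (272,401). I'll enlarge both views.

Run:
```python
import cv2,numpy as np
a=cv2.imread("pics/scene0.png");b=cv2.imread("pics/top0.png")
c=a[155:275,155:425];cv2.imwrite("pics/sc.png",cv2.resize(c,(799,355),interpolation=cv2.INTER_CUBIC))
c=b[135:270,80:370];d=cv2.resize(c,(798,371),interpolation=cv2.INTER_CUBIC)
cv2.imwrite("pics/tc.png",d)
```

```text
(no output)
```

View pics/sc.png

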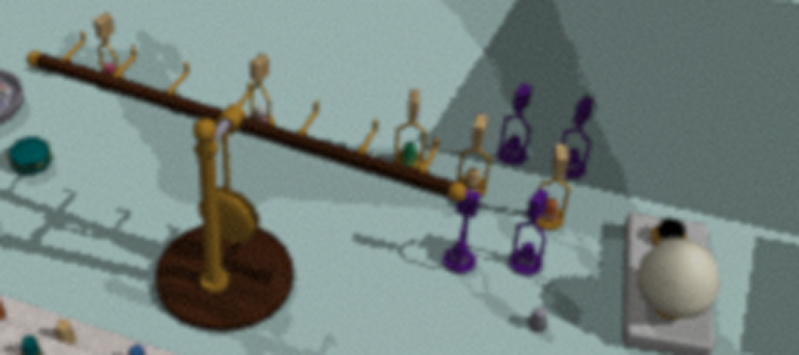

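View pics/tc.png

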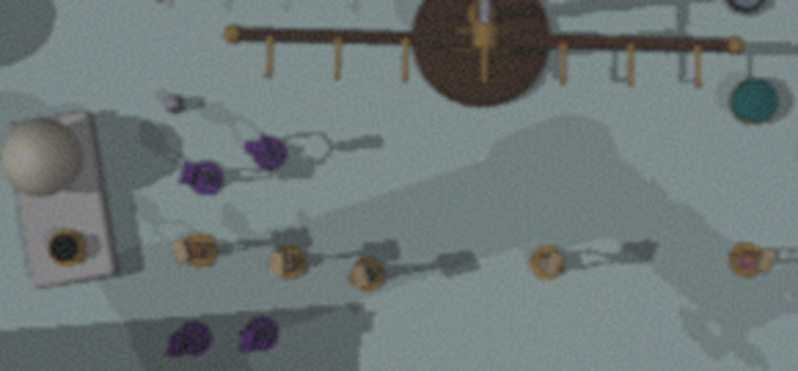

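```bash
cat > h.py <<'E'
import numpy as np
from cell import readout,get_image
def load(n): return np.load(f"pics/{n}.npz")
def ray(d,uv,T=None):
    K=d["intrinsics"];T=d["T"] if T is None else T
    v=T[:3,:3]@np.linalg.inv(K)@[uv[0],uv[1],1]
    return T[:3,3],v/np.linalg.norm(v)
def tri(rs):
    A=sum(np.eye(3)-np.outer(v,v) for o,v in rs);b=sum((np.eye(3)-np.outer(v,v))@o for o,v in rs)
    p=np.linalg.solve(A,b);e=max(np.linalg.norm((np.eye(3)-np.outer(v,v))@(p-o)) for o,v in rs)
    return p,e
def atz(r,z): o,v=r; return o+v*(z-o[2])/v[2]
def toolT(o,d):
    T=np.eye(4);T[:3,:3]=o["orientation"];T[:3,3]=o["tcp_pos"];return T@d["tool_from_camera"]
E
python3 - <<'E'
from h import *
np.set_printoptions(precision=4,suppress=True)
S=load("scene0");T=load("top0")
s=lambda u,v:ray(S,(155+u/2.959-.3,155+v/2.959-.3))
t=lambda u,v:ray(T,(80+u/2.752-.3,135+v/2.752-.3))
for n,a,b in [("A",(561,158),(185,250)),("B",(480,129),(287,258)),("C",(414,103),(362,270)),("D",(260,68),(553,256)),("E",(105,27),(760,259)),
 ("ballL",(459,190),(232,34)),("ballR",(35,59),(735,45)),("plg",(671,231),(66,246)),
 ("hLm",(375,125),(338,77)),("hLi",(316,104),(405,78)),("hRi",(184,68),(563,82)),("hRo",(80,37),(698,85)),("postTop",(206,128),(485,9)),("piv",(238,108),(484,38))]:
    print(n,*tri([s(*a),t(*b)]))
for n,b in [("A",(199,250)),("B",(289,264)),("C",(367,274)),("D",(548,264)),("E",(745,261))]: print("foot",n,atz(t(*b),.005))
E
```

```text
A [0.4645 0.2694 0.0918] 0.002188099296297266
B [0.4531 0.1756 0.0916] 0.00524275896137543
C [0.4405 0.1007 0.0944] 0.0016039693793458265
D [ 0.4479 -0.0815  0.094 ] 0.002133275446637074
E [ 0.44  -0.284  0.089] 0.0006396332354410492
ballL [0.6549 0.2038 0.1936] 0.0009847344793635123
ballR [ 0.6332 -0.2457  0.1916] 0.0006041249438907509
plg [0.4724 0.3961 0.0394] 0.0014251552345552626
hLm [0.6124 0.1096 0.2046] 0.0008679692965616959
hLi [0.6096 0.05   0.2088] 0.0002839908496291339
hRi [ 0.6032 -0.0904  0.2049] 0.001112238335988429
hRo [ 0.5975 -0.2104  0.2044] 0.0014493599931728147
postTop [ 0.6725 -0.0281  0.2031] 0.006094830634479348
piv [ 0.6424 -0.0184  0.2077] 0.002504543506971488
foot A [0.4648 0.27   0.005 ]
foot B [0.4478 0.1791 0.005 ]
foot C [0.4352 0.1001 0.005 ]
foot D [ 0.4398 -0.0847  0.005 ]
foot E [ 0.4367 -0.2869  0.005 ]
```

jog_arm(
  moves=[
    {"xyz": [12, 35, 10], "twist": [0, 0, 10.2]},
    {"xyz": [12, 35, 10], "twist": [0, 0, 10.2]},
    {"xyz": [12, 35, 10], "twist": [0, 0, 10.2]},
    {"xyz": [12, 35, 10], "twist": [0, 0, 10.2]},
    {"xyz": [12, 35, 10], "twist": [0, 0, 10.2]},
    {"xyz": [12, 35, 10], "twist": [0, 0, 10.2]},
    {"xyz": [12, 35, 10], "twist": [0, 0, 10.2]},
    {"xyz": [12, 35, 0], "twist": [0, 0, 10.2]},
    {"xyz": [12, 35, 0], "twist": [0, 0, 10.2]},
    {"xyz": [12, 35, 0], "twist": [0, 0, 10.2]},
    {"xyz": [12, 35, 0], "twist": [0, 0, 10.2]},
    {"xyz": [14, 35, 0], "twist": [0, 0, 10.2]},
  ],
)

```text
clock: 1.65
tcp_pos: [0.3792, -0.077, 0.3011]
orientation: [[0.533, 0.846, -0.0], [0.846, -0.533, -0.0], [-0.0, -0.0, -1.0]]
contact_force: [-0.0, -0.2, 0.7]
width: 0.0854
```

jog_arm(
  moves=[
    {"xyz": [0, 0, 0], "twist": [0, 0, 10]},
    {"xyz": [0, 0, 0], "twist": [0, 0, 10]},
    {"xyz": [0, 0, 0], "twist": [0, 0, 9.7]},
    {"xyz": [0, 0, 0]},
    {"xyz": [0, 0, 0]},
  ],
)

```text
invalid input
```

```bash
cat >> h.py <<'E'
import cv2
def shoot(tag):
    o=readout.observe();d=get_image("wrist");d=dict(d);d["T"]=toolT(o,d)
    np.savez(f"pics/{tag}.npz",**d);cv2.imwrite(f"pics/{tag}_raw.png",d["img"][:,:,::-1])
    cv2.imwrite(f"pics/{tag}.png",cv2.resize(d["img"][:,:,::-1],(800,600),interpolation=cv2.INTER_CUBIC))
    print({k:np.round(v,4).tolist() for k,v in o.items() if k in("clock","tcp_pos","orientation","joints","contact_force","width")})
E
python3 -c "
from h import *
shoot('w1')"
```

```text
{'clock': 1.65, 'joints': [0.6818, -0.048, -0.497, 1.7484, -0.0228, 1.4356, 1.1972], 'tcp_pos': [0.3792, -0.077, 0.3011], 'orientation': [[0.5328, 0.8462, -0.0002], [0.8462, -0.5328, -0.0003], [-0.0003, -0.0, -1.0]], 'contact_force': [-0.0116, -0.2285, 0.7084], 'width': 0.0854}
```

View pics/w1.png

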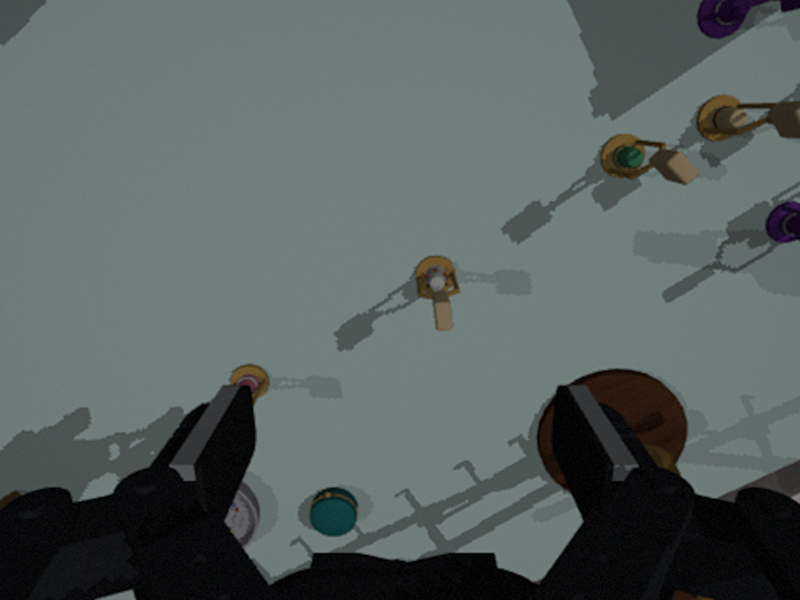

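The view shows jade at (628,155), birch at (728,118), a pale thimble at (437,280) and a pink one at (248,383), plus purple look-alikes on the right. Next I'll align the jaws with the bar and take two parallax views.

jog_arm(
  moves=[
    {"xyz": [30, -15, 10], "twist": [0, 0, 10]},
    {"xyz": [30, -14, 10], "twist": [0, 0, 10]},
    {"xyz": [30, -14, 0], "twist": [0, 0, 9.3]},
    {"xyz": [0, 0, 0], "twist": [0, 0, 0]},
    {"xyz": [0, 0, 0], "twist": [0, 0, 0]},
  ],
)

```text
clock: 2.33
tcp_pos: [0.4685, -0.1207, 0.3209]
orientation: [[0.057, 0.998, -0.002], [0.998, -0.057, 0.001], [0.001, -0.002, -1.0]]
contact_force: [-0.3, 0.4, 0.5]
width: 0.0853
```

```bash
python3 -c "
from h import *
shoot('w2')"
```

```text
{'clock': 2.325, 'joints': [0.6524, 0.1751, -0.5157, 1.4896, 0.0857, 1.5011, 1.6509], 'tcp_pos': [0.4685, -0.1207, 0.3209], 'orientation': [[0.057, 0.9984, -0.0015], [0.9984, -0.057, 0.0008], [0.0007, -0.0016, -1.0]], 'contact_force': [-0.3152, 0.379, 0.4984], 'width': 0.0853}
```

jog_arm(
  moves=[
    {"xyz": [0, 60, 0], "twist": [0, 0, 0]},
    {"xyz": [0, 60, 0], "twist": [0, 0, 0]},
    {"xyz": [0, 60, 0], "twist": [0, 0, 0]},
    {"xyz": [0, 60, 0], "twist": [0, 0, 0]},
    {"xyz": [0, 0, 0], "twist": [0, 0, 0]},
    {"xyz": [0, 0, 0], "twist": [0, 0, 0]},
  ],
)

```text
clock: 3.12
tcp_pos: [0.4687, 0.1183, 0.3215]
orientation: [[0.056, 0.998, 0.0], [0.998, -0.056, -0.002], [-0.002, 0.001, -1.0]]
contact_force: [0.2, 0.2, -0.2]
width: 0.0853
```

```bash
python3 -c "
from h import *
shoot('w3')
a=cv2.imread('pics/w2_raw.png')[0:250];b=cv2.imread('pics/w3_raw.png')[0:250]
c=np.vstack([a,b]);print(c.shape)
cv2.imwrite('pics/w23.png',cv2.resize(c,(614,600),interpolation=cv2.INTER_CUBIC))"
```

```text
{'clock': 3.125, 'joints': [0.298, 0.1956, -0.6988, 1.4862, 0.1275, 1.5057, 1.115], 'tcp_pos': [0.4687, 0.1183, 0.3215], 'orientation': [[0.0561, 0.9984, 0.0005], [0.9984, -0.0561, -0.0019], [-0.0018, 0.0006, -1.0]], 'contact_force': [0.2419, 0.1678, -0.2472], 'width': 0.0853}
(500, 512, 3)
```

View pics/w23.png

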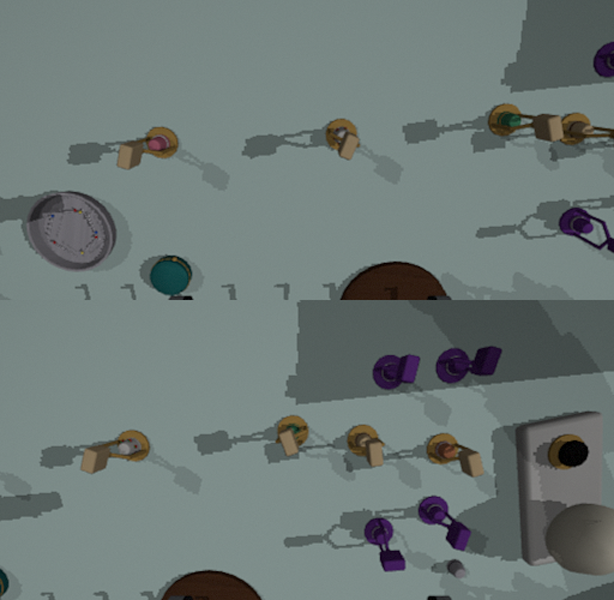

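The five hangers are, by thimble, rose at (130,155), strawberry at (347,145), jade at (288,440), birch at (374,452) and copper at (471,462). Only the last three pixels are in the lower half. They all have birch tabs, and the four purple ones are the look-alikes. I'll enlarge them to measure yaw.

```bash
python3 -c "
from h import *
a=cv2.imread('pics/w2_raw.png');b=cv2.imread('pics/w3_raw.png')
C=[(a,90,100),(a,258,92),(b,222,90),(b,285,97),(b,352,100)]
t=[cv2.resize(i[y:y+56,x:x+66],(264,224),interpolation=cv2.INTER_CUBIC) for i,x,y in C]
t.append(cv2.resize(b[95:151,52:118],(264,224),interpolation=cv2.INTER_CUBIC))
m=np.vstack([np.hstack(t[:3]),np.hstack(t[3:])]);cv2.imwrite('pics/m.png',m)"
```

```text
(no output)
```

View pics/m.png

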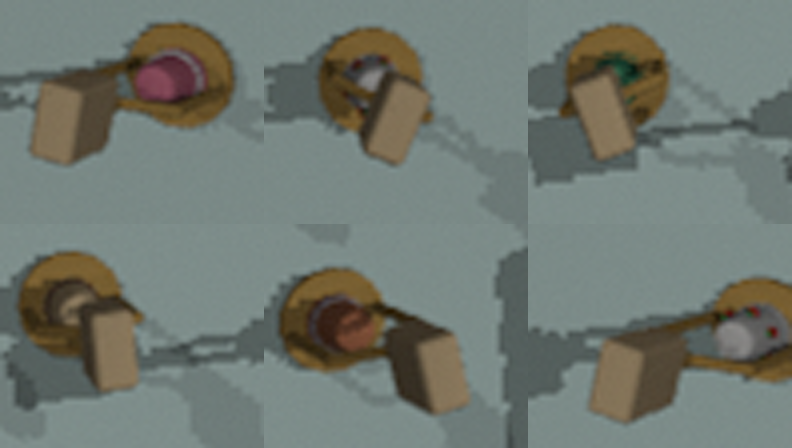

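The tiles show the tab top faces clearly as pale quads: rose, strawberry, jade on top, then birch, copper and strawberry from the second view. I'll back-project the corners and check them for 22x12 mm.

Run:
```python
from h import *
np.set_printoptions(precision=4,suppress=True)
w2=load("w2");w3=load("w3")
Q={"rose":(w2,90,100,[(40,77),(79,82),(67,164),(31,150)]),
"straw":(w2,258,92,[(129,75),(165,96),(136,164),(105,150)]),
"jade":(w3,222,90,[(43,80),(79,68),(107,148),(74,160)]),
"birch":(w3,285,97,[(84,88),(130,83),(138,158),(103,167)]),
"copper":(w3,352,100,[(151,114),(188,107),(206,179),(172,190)]),
"straw2":(w3,52,95,[(77,117),(116,121),(102,199),(62,188)])}
for n,(d,x,y,q) in Q.items():
    P=np.array([atz(ray(d,(x+u/4-.4,y+v/4-.4)),.102) for u,v in q])
    L=(P[2]+P[3]-P[0]-P[1])/2;W=(P[1]+P[2]-P[0]-P[3])/2
    print(n,P.mean(0),"len",np.linalg.norm(L),"w",np.linalg.norm(W),"yawL",np.degrees(np.arctan2(L[1],L[0])),"yawW-90",np.degrees(np.arctan2(W[1],W[0]))-90)
# triangulated straw
c=lambda n:(Q[n][0],(Q[n][1]+np.mean([p[0] for p in Q[n][3]])/4-.4,Q[n][2]+np.mean([p[1] for p in Q[n][3]])/4-.4))
print(tri([ray(*c("straw")),ray(*c("straw2"))]))
```

```text
rose [ 0.4365 -0.288   0.102 ] len 0.02189798995574507 w 0.010136900724441858 yawL -18.990204474191774 yawW-90 -18.13566104110555
straw [ 0.4402 -0.084   0.102 ] len 0.02026186134166397 w 0.010303926161522002 yawL -22.10502391704248 yawW-90 -30.241873916842778
jade [0.4337 0.1003 0.102 ] len 0.02264880847972323 w 0.009873163733201606 yawL 16.389524917712365 yawW-90 15.762013729904211
birch [0.4483 0.1782 0.102 ] len 0.021440229527509975 w 0.011044026762680252 yawL 9.64919885484635 yawW-90 6.805040447658783
copper [0.463  0.2692 0.102 ] len 0.02194217443712857 w 0.009697969229785195 yawL 18.277130722613503 yawW-90 11.748907370496966
straw2 [ 0.4405 -0.083   0.102 ] len 0.021860228813832764 w 0.010657889176958849 yawL -23.465152388678984 yawW-90 -14.416509612331481
(array([ 0.4405, -0.0839,  0.1004]), np.float64(0.00014990745782180004))
```

jog_arm(
  moves=[
    {"xyz": [40, 0, 5], "twist": [0, 0, 0]},
    {"xyz": [45, -10, 5], "twist": [0, 0, 0]},
    {"xyz": [45, -10, 0], "twist": [0, 0, 0]},
    {"xyz": [0, 0, 0], "twist": [0, 0, 0]},
    {"xyz": [0, 0, 0], "twist": [0, 0, 0]},
  ],
)

```text
clock: 3.8
tcp_pos: [0.5988, 0.0976, 0.3309]
orientation: [[0.058, 0.998, -0.001], [0.998, -0.058, -0.0], [-0.0, -0.001, -1.0]]
contact_force: [-0.6, -0.1, -0.8]
width: 0.0855
```

```bash
python3 -c "
from h import *
shoot('w4')"
```

```text
{'clock': 3.8, 'joints': [0.1946, 0.481, -0.6557, 1.1109, 0.2862, 1.6372, 1.1276], 'tcp_pos': [0.5988, 0.0976, 0.3309], 'orientation': [[0.0583, 0.9983, -0.0015], [0.9983, -0.0583, -0.0002], [-0.0003, -0.0015, -1.0]], 'contact_force': [-0.5923, -0.1181, -0.7818], 'width': 0.0855}
```

jog_arm(
  moves=[
    {"xyz": [0, -60, 0], "twist": [0, 0, 0]},
    {"xyz": [0, -60, 0], "twist": [0, 0, 0]},
    {"xyz": [0, -60, 0], "twist": [0, 0, 0]},
    {"xyz": [0, -40, 0], "twist": [0, 0, 0]},
    {"xyz": [0, 0, 0], "twist": [0, 0, 0]},
    {"xyz": [0, 0, 0], "twist": [0, 0, 0]},
  ],
)

```text
clock: 4.6
tcp_pos: [0.5986, -0.1196, 0.3323]
orientation: [[0.055, 0.999, 0.001], [0.999, -0.055, 0.001], [0.001, 0.001, -1.0]]
contact_force: [-0.1, 0.9, -0.0]
width: 0.0855
```

```bash
python3 -c "
from h import *
shoot('w5')
a=cv2.imread('pics/w4_raw.png');b=cv2.imread('pics/w5_raw.png')
c=np.vstack([a[70:270],b[70:270]])
cv2.imwrite('pics/w45.png',cv2.resize(c,None,fx=1.5,fy=1.5,interpolation=cv2.INTER_CUBIC))"
```

```text
{'clock': 4.6, 'joints': [0.5272, 0.4794, -0.6127, 1.0988, 0.2684, 1.6371, 1.5042], 'tcp_pos': [0.5986, -0.1196, 0.3323], 'orientation': [[0.0546, 0.9985, 0.001], [0.9985, -0.0546, 0.0007], [0.0007, 0.001, -1.0]], 'contact_force': [-0.0568, 0.9325, -0.0188], 'width': 0.0855}
```

View pics/w45.png

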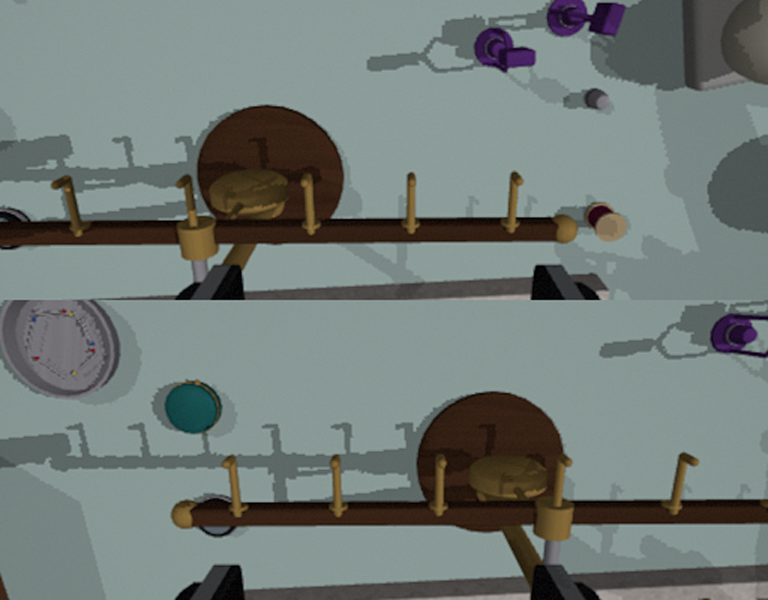

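Run:
```python
from h import *
np.set_printoptions(precision=4,suppress=True)
w4=load("w4");w5=load("w5")
a=lambda u,v:ray(w4,(u/1.5-.2,70+v/1.5-.2))
b=lambda u,v:ray(w5,(u/1.5-.2,70+(v-300)/1.5-.2))
for n,p,q in [("RIbase",(77,229),(438,510)),("LIbase",(311,229),(677,509)),("RItop",(56,184),(440,461)),("LItop",(309,180),(692,461)),("Ctop",(180,182),(567,463)),("RIbend",(69,179),(440,459)),("LIbend",(308,178),(682,458))]: print(n,*tri([a(*p),b(*q)]))
z=.195
for n,p in [("LI",(310,205)),("LM",(411,205)),("LO",(513,205))]: print(n,atz(a(*p),z))
for n,p in [("RO",(235,490)),("RM",(338,490)),("RI",(439,490))]: print(n,atz(b(*p),z))
for n,r in [("facebarL",a(550,220)),("faceR",b(210,503)),("faceL2",a(360,220)),("ballL",a(566,229)),("ballR",b(185,515))]: print(n,atz(r,.2))
```

```text
RIbase [ 0.6351 -0.092   0.2006] 0.00032577353064008034
LIbase [0.6417 0.0488 0.2027] 0.00013335078220666315
RItop [ 0.6027 -0.0909  0.2087] 0.0003490442787840481
LItop [0.6104 0.0515 0.2058] 0.0005091642528223872
Ctop [ 0.6062 -0.0204  0.2097] 0.0006847112380486613
RIbend [ 0.604  -0.09    0.1986] 0.0003160679383253601
LIbend [0.6111 0.0498 0.1989] 0.00010769545636135672
LI [0.6296 0.0484 0.195 ]
LM [0.6331 0.1091 0.195 ]
LO [0.6366 0.1705 0.195 ]
RO [ 0.6184 -0.2127  0.195 ]
RM [ 0.6217 -0.1511  0.195 ]
RI [ 0.625  -0.0906  0.195 ]
facebarL [0.6454 0.1915 0.2   ]
faceR [ 0.6239 -0.227   0.2   ]
faceL2 [0.6389 0.0782 0.2   ]
ballL [0.6519 0.2014 0.2   ]
ballR [ 0.6308 -0.2433  0.2   ]
```

The hooks are consistent: peg axis z about 0.200, so its top is about 0.202. Upturned ends reach about 0.21, hook spacing is 70/60 mm and bar yaw is about -2.9°. I'll start with jade for the left inner hook.

jog_arm(
  moves=[
    {"xyz": [-33, 44, -20], "twist": [0, 0, 4]},
    {"xyz": [-33, 44, -20], "twist": [0, 0, 4]},
    {"xyz": [-33, 44, -20], "twist": [0, 0, 4]},
    {"xyz": [-33, 44, -20], "twist": [0, 0, 4]},
    {"xyz": [-33, 44, -20], "twist": [0, 0, 3.5]},
    {"xyz": [0, 0, -40], "twist": [0, 0, 0]},
    {"xyz": [0, 0, -40], "twist": [0, 0, 0]},
    {"xyz": [0, 0, 0], "twist": [0, 0, 0]},
    {"xyz": [0, 0, 0], "twist": [0, 0, 0]},
  ],
  grip=45,
  newtons=60,
)

```text
clock: 5.78
tcp_pos: [0.4348, 0.1002, 0.1528]
orientation: [[-0.282, 0.959, 0.002], [0.959, 0.282, 0.001], [-0.0, 0.002, -1.0]]
contact_force: [0.4, 0.5, 0.5]
width: 0.0386
```

jog_arm(
  moves=[
    {"xyz": [0, 0, -40], "twist": [0, 0, 0]},
    {"xyz": [0, 0, -38], "twist": [0, 0, 0]},
    {"xyz": [0, 0, 0], "twist": [0, 0, 0]},
    {"xyz": [0, 0, 0], "twist": [0, 0, 0]},
  ],
)

```text
clock: 6.28
tcp_pos: [0.4362, 0.0997, 0.0755]
orientation: [[-0.28, 0.96, 0.004], [0.96, 0.28, 0.001], [-0.0, 0.004, -1.0]]
contact_force: [0.4, 0.5, 0.3]
width: 0.0383
```

jog_arm(
  moves=[
    {"xyz": [0, 0, 0], "twist": [0, 0, 0]},
    {"xyz": [0, 0, 0], "twist": [0, 0, 0]},
    {"xyz": [0, 0, 0], "twist": [0, 0, 0]},
    {"xyz": [0, 0, 0], "twist": [0, 0, 0]},
    {"xyz": [0, 0, 0], "twist": [0, 0, 0]},
  ],
  grip=0,
)

```text
clock: 6.9
tcp_pos: [0.4358, 0.0997, 0.075]
orientation: [[-0.281, 0.96, 0.004], [0.96, 0.281, 0.001], [-0.0, 0.004, -1.0]]
contact_force: [-0.1, 0.5, 7.1]
width: 0.0109
```

jog_arm(
  moves=[
    {"xyz": [0, 0, 20], "twist": [0, 0, 0]},
    {"xyz": [0, 0, 40], "twist": [0, 0, 0]},
    {"xyz": [0, 0, 40], "twist": [0, 0, -4]},
    {"xyz": [20, -12, 40], "twist": [0, 0, -5]},
    {"xyz": [40, -12, 20], "twist": [0, 0, -5]},
    {"xyz": [40, -12, 0], "twist": [0, 0, -5.2]},
    {"xyz": [33, -11, 0], "twist": [0, 0, 0]},
    {"xyz": [0, 0, 0], "twist": [0, 0, 0]},
    {"xyz": [0, 0, 0], "twist": [0, 0, 0]},
  ],
)

```text
clock: 8.02
tcp_pos: [0.5663, 0.0525, 0.233]
orientation: [[0.05, 0.999, -0.002], [0.999, -0.05, 0.001], [0.001, -0.002, -1.0]]
contact_force: [-0.2, 1.0, -0.5]
width: 0.011
```

```bash
python3 -c "
from h import *
shoot('w6')"
```

```text
{'clock': 8.025, 'joints': [0.3622, 0.4328, -0.6989, 1.4331, 0.2775, 1.3773, 1.1762], 'tcp_pos': [0.5663, 0.0525, 0.233], 'orientation': [[0.05, 0.9987, -0.0016], [0.9987, -0.05, 0.0006], [0.0005, -0.0016, -1.0]], 'contact_force': [-0.2291, 0.9592, -0.5161], 'width': 0.011}
```

View pics/w6.png

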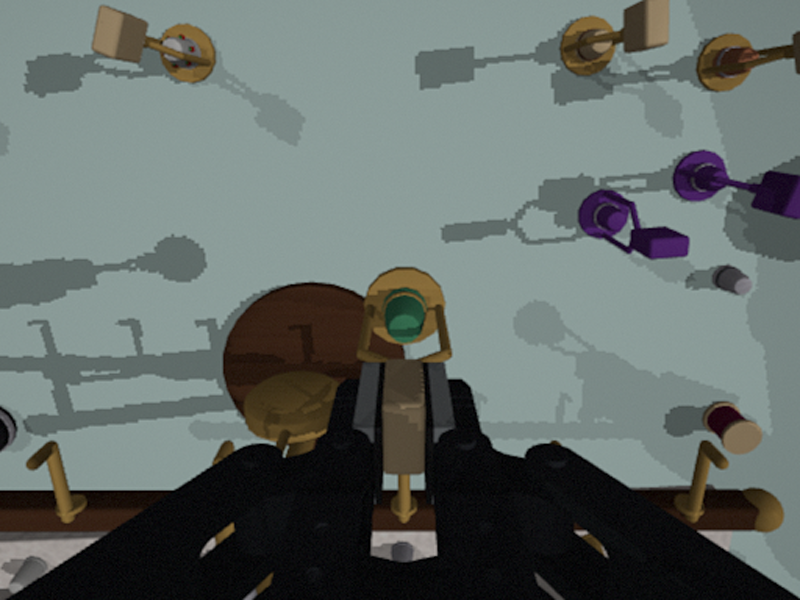

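The tab is held upright and squarely, with the peg at (404,490) straight ahead in line. I'm threading it on.

jog_arm(
  moves=[
    {"xyz": [16, -1, 2], "twist": [0, 0, 0]},
    {"xyz": [15, -1, 0], "twist": [0, 0, 0]},
    {"xyz": [15, -0.5, 0], "twist": [0, 0, 0]},
    {"xyz": [15, -0.5, 0], "twist": [0, 0, 0]},
    {"xyz": [0, 0, 0], "twist": [0, 0, 0]},
    {"xyz": [0, 0, 0], "twist": [0, 0, 0]},
  ],
)

```text
clock: 8.82
tcp_pos: [0.6272, 0.0494, 0.2356]
orientation: [[0.05, 0.999, -0.001], [0.999, -0.05, -0.0], [-0.0, -0.001, -1.0]]
contact_force: [0.1, -0.2, -0.3]
width: 0.0108
```

jog_arm(
  moves=[
    {"xyz": [0, 0, -8], "twist": [0, 0, 0]},
    {"xyz": [0, 0, -8], "twist": [0, 0, 0]},
    {"xyz": [0, 0, -4], "twist": [0, 0, 0]},
    {"xyz": [0, 0, -3], "twist": [0, 0, 0]},
    {"xyz": [0, 0, 0], "twist": [0, 0, 0]},
    {"xyz": [0, 0, 0], "twist": [0, 0, 0]},
    {"xyz": [0, 0, 0], "twist": [0, 0, 0]},
  ],
)

```text
clock: 9.7
tcp_pos: [0.6282, 0.0489, 0.2124]
orientation: [[0.051, 0.999, 0.0], [0.999, -0.051, 0.0], [0.0, 0.0, -1.0]]
contact_force: [-0.5, -0.2, 1.0]
width: 0.0113
```

jog_arm(
  moves=[
    {"xyz": [0, 0, 0], "twist": [0, 0, 0]},
    {"xyz": [0, 0, 0], "twist": [0, 0, 0]},
    {"xyz": [0, 0, 0], "twist": [0, 0, 0]},
    {"xyz": [0, 0, 0], "twist": [0, 0, 0]},
    {"xyz": [0, 0, 10], "twist": [0, 0, 0]},
    {"xyz": [0, 0, 20], "twist": [0, 0, 0]},
    {"xyz": [0, 0, 40], "twist": [0, 0, 0]},
    {"xyz": [-60, 0, 40], "twist": [0, 0, 0]},
    {"xyz": [0, 0, 0], "twist": [0, 0, 0]},
  ],
  grip=30,
)

```text
clock: 10.82
tcp_pos: [0.5755, 0.0511, 0.3223]
orientation: [[0.048, 0.999, 0.008], [0.999, -0.048, 0.001], [0.001, 0.008, -1.0]]
contact_force: [-0.2, 0.4, 1.0]
width: 0.0256
```

```bash
cat >> h.py <<'E'
def topdiff(tag):
    d=get_image("top");np.savez(f"pics/{tag}.npz",**d);g=load("top0")["img"].astype(int);n=d["img"].astype(int)
    m=(np.abs(n-g).sum(2)>60)
    for k,(x,y) in dict(jade=(213,235),straw=(279,230),rose=(352,229),birch=(185,230),copper=(152,226),lamp=(104,215)).items():
        print(k,"changed px",int(m[y-13:y+13,x-13:x+13].sum()))
    cv2.imwrite(f"pics/{tag}.png",d["img"][:,:,::-1])
E
python3 -c "
from h import *
topdiff('t1')
shoot('w7')
s=get_image('scene')['img'][:,:,::-1][150:275,150:425]
cv2.imwrite('pics/s1.png',cv2.resize(s,(660,300),interpolation=cv2.INTER_CUBIC))
a=cv2.imread('pics/t1.png')[120:270,80:380]
cv2.imwrite('pics/st1.png',np.vstack([cv2.resize(s,(600,273),interpolation=2),cv2.resize(a,(600,300),interpolation=2)]))"
```

```text
jade changed px 395
straw changed px 344
rose changed px 236
birch changed px 335
copper changed px 74
lamp changed px 0
{'clock': 10.875, 'joints': [0.3405, 0.419, -0.7039, 1.2351, 0.2684, 1.5738, 1.2042], 'tcp_pos': [0.5763, 0.0498, 0.32], 'orientation': [[0.0496, 0.9988, 0.0055], [0.9988, -0.0496, -0.0002], [0.0, 0.0055, -1.0]], 'contact_force': [0.6341, -0.6757, 0.1496], 'width': 0.0256}
```

View pics/st1.png

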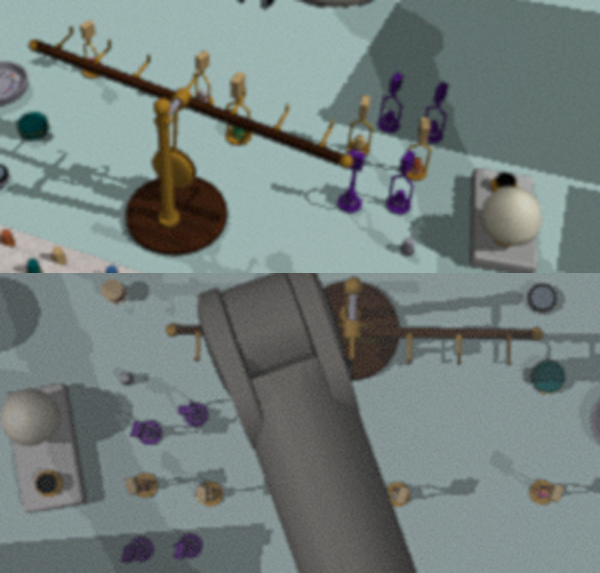

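Jade hangs on the left inner hook and the other hangers look unmoved. Next is strawberry, for the right inner hook.

jog_arm(
  moves=[
    {"xyz": [-34, -33, -22], "twist": [0, 0, -5]},
    {"xyz": [-34, -33, -22], "twist": [0, 0, -5]},
    {"xyz": [-34, -34, -23], "twist": [0, 0, -5]},
    {"xyz": [-34, -34, -23], "twist": [0, 0, -5]},
    {"xyz": [0, 0, -40], "twist": [0, 0, 0]},
    {"xyz": [0, 0, -40], "twist": [0, 0, 0]},
    {"xyz": [0, 0, 0], "twist": [0, 0, 0]},
    {"xyz": [0, 0, 0], "twist": [0, 0, 0]},
  ],
  grip=45,
)

```text
clock: 11.98
tcp_pos: [0.4413, -0.0851, 0.1477]
orientation: [[0.389, 0.921, 0.001], [0.921, -0.389, 0.0], [0.001, 0.001, -1.0]]
contact_force: [0.3, -0.4, 0.6]
width: 0.0381
```

```bash
cat >> h.py <<'E'
REST=dict(jade=(.4337,.1003),straw=(.4403,-.0837),rose=(.4365,-.288),birch=(.4483,.1782),copper=(.463,.2692),lamp=(.4724,.3961))
def scdiff(tag,names):
    d=get_image("scene");np.savez(f"pics/{tag}.npz",**d);g=load("scene0")["img"].astype(int);n=d["img"].astype(int)
    m=(np.abs(n-g).sum(2)>70);Ti=np.linalg.inv(d["T"])
    for k in names:
        t=0;tot=0
        for z in ((.01,.045,.09) if k!="lamp" else (.03,.045)):
            p=d["intrinsics"]@(Ti@[*REST[k],z,1])[:3];u,v=(p[:2]/p[2]).astype(int)
            t+=m[v-4:v+5,u-4:u+5].sum();tot+=81
        print(k,f"changed {t}/{tot}")
E
python3 -c "
from h import *
scdiff('s2',['straw','rose','birch','copper','lamp','jade'])"
```

```text
straw changed 1/243
rose changed 75/243
birch changed 64/243
copper changed 24/243
lamp changed 0/162
jade changed 166/243
```

jog_arm(
  moves=[
    {"xyz": [0, 1, -37], "twist": [0, 0, 0]},
    {"xyz": [-1, 0, -36], "twist": [0, 0, 0]},
    {"xyz": [0, 0, 0], "twist": [0, 0, 0]},
    {"xyz": [0, 0, 0], "twist": [0, 0, 0]},
  ],
)

```text
clock: 12.52
tcp_pos: [0.4412, -0.0843, 0.0759]
orientation: [[0.389, 0.921, 0.004], [0.921, -0.389, -0.001], [0.001, 0.004, -1.0]]
contact_force: [0.9, 1.2, -0.1]
width: 0.0385
```

jog_arm(
  moves=[
    {"xyz": [0, 0, 0], "twist": [0, 0, 0]},
    {"xyz": [0, 0, 0], "twist": [0, 0, 0]},
    {"xyz": [0, 0, 0], "twist": [0, 0, 0]},
    {"xyz": [0, 0, 0], "twist": [0, 0, 0]},
    {"xyz": [0, 0, 0], "twist": [0, 0, 0]},
  ],
  grip=0,
)

```text
clock: 13.15
tcp_pos: [0.4408, -0.0845, 0.0756]
orientation: [[0.389, 0.921, 0.003], [0.921, -0.389, -0.001], [0.0, 0.004, -1.0]]
contact_force: [-0.6, -0.4, 6.9]
width: 0.011
```

jog_arm(
  moves=[
    {"xyz": [0, 0, 20], "twist": [0, 0, 0]},
    {"xyz": [0, 0, 40], "twist": [0, 0, 0]},
    {"xyz": [0, 0, 40], "twist": [0, 0, 5]},
    {"xyz": [20, -1, 40], "twist": [0, 0, 5]},
    {"xyz": [40, -1, 24], "twist": [0, 0, 5]},
    {"xyz": [40, -1, 0], "twist": [0, 0, 5]},
    {"xyz": [21, 0, 0], "twist": [0, 0, 0]},
    {"xyz": [0, 0, 0], "twist": [0, 0, 0]},
    {"xyz": [0, 0, 0], "twist": [0, 0, 0]},
  ],
)

```text
clock: 14.28
tcp_pos: [0.5592, -0.087, 0.2377]
orientation: [[0.051, 0.999, -0.002], [0.999, -0.051, -0.0], [-0.0, -0.002, -1.0]]
contact_force: [-0.5, -0.6, -0.6]
width: 0.0111
```

```bash
python3 -c "
from h import *
shoot('w8')"
```

```text
{'clock': 14.275, 'joints': [0.5871, 0.4155, -0.6614, 1.4337, 0.2552, 1.3807, 1.4388], 'tcp_pos': [0.5592, -0.087, 0.2377], 'orientation': [[0.0506, 0.9987, -0.0015], [0.9987, -0.0506, -0.0], [-0.0001, -0.0015, -1.0]], 'contact_force': [-0.5124, -0.5863, -0.6349], 'width': 0.0111}
```

View pics/w8.png

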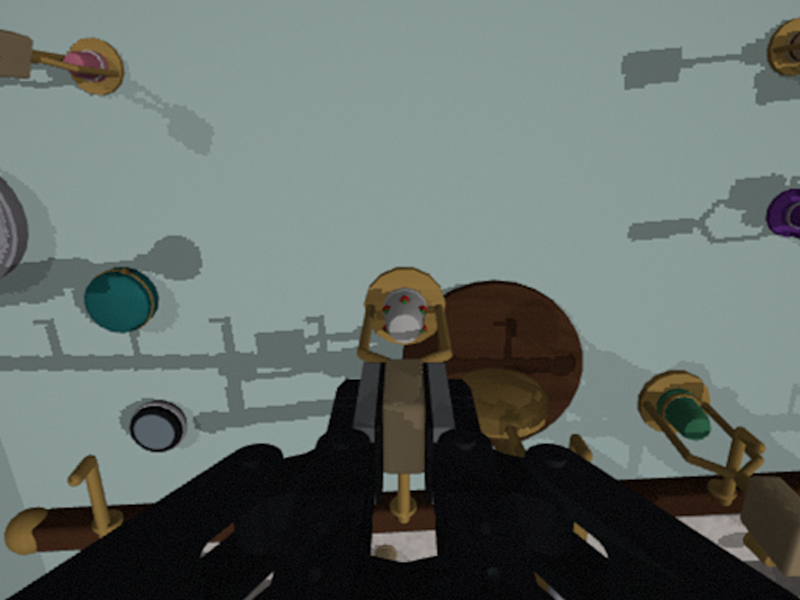

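Jade hangs well at (690,415), and the right inner peg is in line at (404,500). I'm threading strawberry on.

jog_arm(
  moves=[
    {"xyz": [16, -1, 2], "twist": [0, 0, 0]},
    {"xyz": [15, -1, 0], "twist": [0, 0, 0]},
    {"xyz": [15, -1, 0], "twist": [0, 0, 0]},
    {"xyz": [15, -0.5, 0], "twist": [0, 0, 0]},
    {"xyz": [0, 0, 0], "twist": [0, 0, 0]},
    {"xyz": [0, 0, 0], "twist": [0, 0, 0]},
  ],
)

```text
clock: 15.08
tcp_pos: [0.6202, -0.0907, 0.2402]
orientation: [[0.051, 0.999, -0.001], [0.999, -0.051, -0.0], [-0.0, -0.001, -1.0]]
contact_force: [0.2, 0.7, -1.3]
width: 0.0108
```

jog_arm(
  moves=[
    {"xyz": [0, 0, -8], "twist": [0, 0, 0]},
    {"xyz": [0, 0, -8], "twist": [0, 0, 0]},
    {"xyz": [0, 0, -4], "twist": [0, 0, 0]},
    {"xyz": [0, 0, -4], "twist": [0, 0, 0]},
    {"xyz": [0, 0, -1], "twist": [0, 0, 0]},
    {"xyz": [0, 0, 0], "twist": [0, 0, 0]},
    {"xyz": [0, 0, 0], "twist": [0, 0, 0]},
  ],
)

```text
clock: 15.95
tcp_pos: [0.6212, -0.0906, 0.2151]
orientation: [[0.051, 0.999, 0.0], [0.999, -0.051, 0.0], [0.0, 0.0, -1.0]]
contact_force: [-1.4, -0.4, 1.3]
width: 0.0109
```

jog_arm(
  moves=[
    {"xyz": [0, 0, 0], "twist": [0, 0, 0]},
    {"xyz": [0, 0, 0], "twist": [0, 0, 0]},
    {"xyz": [0, 0, 0], "twist": [0, 0, 0]},
    {"xyz": [0, 0, 0], "twist": [0, 0, 0]},
    {"xyz": [0, 0, 10], "twist": [0, 0, 0]},
    {"xyz": [0, 0, 20], "twist": [0, 0, 0]},
    {"xyz": [0, 0, 40], "twist": [0, 0, 0]},
    {"xyz": [-60, 0, 40], "twist": [0, 0, 0]},
    {"xyz": [-10, 30, 0], "twist": [0, 0, 0]},
    {"xyz": [0, 30, 0], "twist": [0, 0, 0]},
    {"xyz": [0, 0, 0], "twist": [0, 0, 0]},
  ],
  grip=30,
)

```text
clock: 17.32
tcp_pos: [0.559, -0.0268, 0.3212]
orientation: [[0.045, 0.999, 0.002], [0.999, -0.045, 0.002], [0.002, 0.002, -1.0]]
contact_force: [-0.1, -0.9, 1.0]
width: 0.0255
```

```bash
python3 -c "
from h import *
scdiff('s3',['rose','birch','copper','lamp'])
shoot('w9')
s=load('s3')['img'][:,:,::-1][140:275,140:425]
cv2.imwrite('pics/v9.png',np.vstack([cv2.resize(s,(600,284),interpolation=2),cv2.resize(cv2.imread('pics/w9_raw.png')[110:384],(586,314),interpolation=2)[:,:] if 0 else cv2.resize(cv2.imread('pics/w9_raw.png')[115:384],(600,315),interpolation=2)]))"
```

```text
rose changed 27/243
birch changed 55/243
copper changed 0/243
lamp changed 0/162
{'clock': 17.375, 'joints': [0.493, 0.376, -0.6901, 1.2847, 0.2366, 1.5601, 1.3587], 'tcp_pos': [0.5593, -0.0294, 0.3207], 'orientation': [[0.048, 0.9988, 0.0016], [0.9988, -0.048, -0.0003], [-0.0003, 0.0016, -1.0]], 'contact_force': [-0.5458, -0.4114, 0.105], 'width': 0.0255}
```

View pics/v9.png

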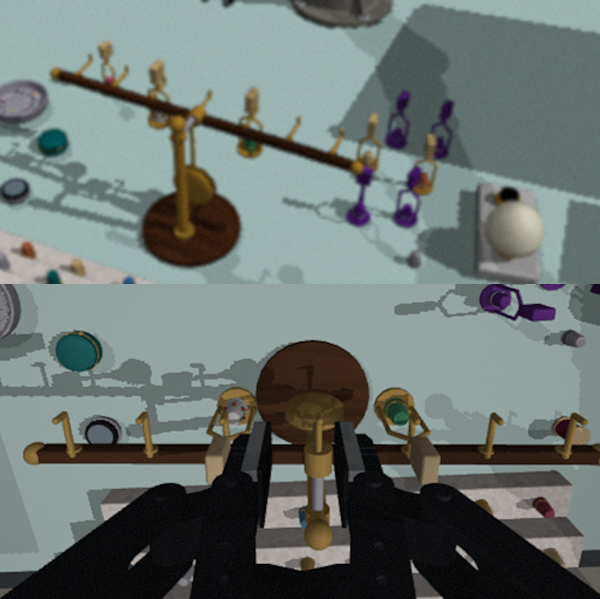

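Both inner hooks are loaded and the bar looks level: in the scene view it matches the start, and in the wrist view the bar lies straight at row 453. Next is birch, for the left middle hook, after an automatic check of its tab position.

jog_arm(
  moves=[
    {"xyz": [-18, 42, -14], "twist": [0, 0, 0]},
    {"xyz": [-18, 42, -14], "twist": [0, 0, 0]},
    {"xyz": [-18, 42, -14], "twist": [0, 0, 0]},
    {"xyz": [-18, 42, -14], "twist": [0, 0, 0]},
    {"xyz": [-18, 42, -14], "twist": [0, 0, 0]},
    {"xyz": [0, 0, 0], "twist": [0, 0, 0]},
    {"xyz": [0, 0, 0], "twist": [0, 0, 0]},
  ],
  grip=45,
)

```text
clock: 18.3
tcp_pos: [0.4703, 0.1777, 0.2497]
orientation: [[0.053, 0.999, 0.001], [0.999, -0.053, -0.001], [-0.001, 0.001, -1.0]]
contact_force: [0.8, 0.3, 0.5]
width: 0.0384
```

```bash
cat >> h.py <<'E'
def tabfind(d,name):
    # top face of tab: bright tan pixels near prediction -> minAreaRect of blob, back-projected at z=.102
    img=d["img"].astype(int);Ti=np.linalg.inv(d["T"]);p=d["intrinsics"]@(Ti@[*REST[name],.1,1])[:3];u,v=p[:2]/p[2]
    hs=cv2.cvtColor(d["img"],cv2.COLOR_RGB2HSV).astype(int)
    m=((hs[:,:,0]>8)&(hs[:,:,0]<24)&(hs[:,:,1]>60)&(hs[:,:,1]<150)&(hs[:,:,2]>135)).astype(np.uint8)
    yy,xx=np.mgrid[:384,:512];m[(abs(xx-u)>45)|(abs(yy-v)>45)]=0
    n,l,st,c=cv2.connectedComponentsWithStats(m)
    if n<2: print(name,"no blob",u,v,img[int(v),int(u)],hs[int(v),int(u)]);return
    k=1+np.argmax(st[1:,4]);pts=np.argwhere(l==k)[:,::-1].astype(np.float32)
    r=cv2.minAreaRect(pts);B=cv2.boxPoints(r)+.0
    P=np.array([atz(ray(d,q),.102)[:2] for q in B]);e=[P[1]-P[0],P[2]-P[1]];e.sort(key=np.linalg.norm)
    a=np.degrees(np.arctan2(e[1][1],e[1][0]));a=(a+90)%180-90
    print(name,"pred px",round(u),round(v),"area",len(pts),"ctr",P.mean(0).round(4),"size",[round(np.linalg.norm(x)*1e3,1) for x in e],"yaw",round(a,1))
E
python3 -c "
from h import *
for n,k in (('w2','rose'),('w2','straw'),('w3','jade'),('w3','birch'),('w3','copper')): tabfind(load(n),k)
shoot('w10');print('now')
for k in('birch','copper'):tabfind(load('w10'),k)
"
```

```text
rose no blob 103.97354722403648 128.93855511120677 [127 111  85] [ 19  84 127]
straw no blob 291.16614149019694 121.80403976104554 [130 112  86] [ 18  86 130]
jade pred px 241 118 area 40 ctr [0.4337 0.1027] size [np.float64(3.9), np.float64(17.3)] yaw 11.2
birch pred px 313 127 area 24 ctr [0.4484 0.1814] size [np.float64(3.0), np.float64(16.5)] yaw 5.7
copper pred px 396 136 area 17 ctr [0.466 0.274] size [np.float64(2.3), np.float64(9.4)] yaw 11.4
{'clock': 18.3, 'joints': [0.228, 0.2892, -0.7879, 1.5814, 0.2097, 1.358, 0.9341], 'tcp_pos': [0.4703, 0.1777, 0.2497], 'orientation': [[0.053, 0.9986, 0.0007], [0.9986, -0.053, -0.0012], [-0.0011, 0.0007, -1.0]], 'contact_force': [0.7524, 0.2607, 0.5374], 'width': 0.0384}
now
birch pred px 258 142 area 230 ctr [0.449 0.179] size [np.float64(9.3), np.float64(19.5)] yaw 5.3
copper pred px 360 153 area 218 ctr [0.4636 0.27  ] size [np.float64(9.0), np.float64(19.8)] yaw 16.2
```

```bash
sed -i 's/>135))/>112))/' h.py; python3 -c "
from h import *
for n,k in (('w2','rose'),('w2','straw'),('w3','jade'),('w3','birch'),('w3','copper'),('w10','birch'),('w10','copper')): tabfind(load(n),k)
"
```

```text
rose pred px 104 129 area 174 ctr [ 0.438  -0.2879] size [np.float64(10.2), np.float64(20.6)] yaw -20.9
straw pred px 291 122 area 171 ctr [ 0.4404 -0.0838] size [np.float64(9.8), np.float64(19.8)] yaw -25.2
jade pred px 241 118 area 183 ctr [0.4345 0.1002] size [np.float64(10.4), np.float64(19.9)] yaw 16.9
birch pred px 313 127 area 170 ctr [0.4487 0.1787] size [np.float64(9.7), np.float64(19.6)] yaw 0.1
copper pred px 396 136 area 156 ctr [0.4637 0.2697] size [np.float64(9.5), np.float64(20.1)] yaw 16.9
birch pred px 258 142 area 280 ctr [0.449  0.1789] size [np.float64(10.9), np.float64(20.5)] yaw 4.4
copper pred px 360 153 area 253 ctr [0.4636 0.2697] size [np.float64(10.1), np.float64(20.6)] yaw 17.3
```

jog_arm(
  moves=[
    {"xyz": [-11, 0.5, -35], "twist": [0, 0, 4.5]},
    {"xyz": [-11, 0.5, -35], "twist": [0, 0, 4.5]},
    {"xyz": [0, 0, -30], "twist": [0, 0, 0]},
    {"xyz": [0, 0, 0], "twist": [0, 0, 0]},
    {"xyz": [0, 0, -38], "twist": [0, 0, 0]},
    {"xyz": [0, 0, -36], "twist": [0, 0, 0]},
    {"xyz": [0, 0, 0], "twist": [0, 0, 0]},
    {"xyz": [0, 0, 0], "twist": [0, 0, 0]},
  ],
)

```text
clock: 19.35
tcp_pos: [0.4492, 0.1808, 0.0776]
orientation: [[-0.105, 0.994, 0.003], [0.994, 0.105, 0.001], [0.001, 0.004, -1.0]]
contact_force: [-0.1, -1.0, 0.4]
width: 0.0385
```

jog_arm(
  moves=[
    {"xyz": [0, 0, 0], "twist": [0, 0, 0]},
    {"xyz": [0, 0, 0], "twist": [0, 0, 0]},
    {"xyz": [0, 0, 0], "twist": [0, 0, 0]},
    {"xyz": [0, 0, 0], "twist": [0, 0, 0]},
    {"xyz": [0, 0, 0], "twist": [0, 0, 0]},
  ],
  grip=0,
)

```text
clock: 19.98
tcp_pos: [0.4485, 0.181, 0.0772]
orientation: [[-0.106, 0.994, 0.003], [0.994, 0.106, 0.001], [0.0, 0.003, -1.0]]
contact_force: [-0.3, -0.9, 5.9]
width: 0.0111
```

jog_arm(
  moves=[
    {"xyz": [0, 0, 20], "twist": [0, 0, 0]},
    {"xyz": [0, 0, 40], "twist": [0, 0, 0]},
    {"xyz": [0, 0, 40], "twist": [0, 0, -3]},
    {"xyz": [20, -15, 40], "twist": [0, 0, -3]},
    {"xyz": [40, -18, 20], "twist": [0, 0, -3]},
    {"xyz": [40, -18, 0], "twist": [0, 0, 0]},
    {"xyz": [23, -18, 0], "twist": [0, 0, 0]},
    {"xyz": [0, 0, 0], "twist": [0, 0, 0]},
    {"xyz": [0, 0, 0], "twist": [0, 0, 0]},
  ],
)

```text
clock: 21.1
tcp_pos: [0.5692, 0.1124, 0.2355]
orientation: [[0.05, 0.999, -0.001], [0.999, -0.05, 0.001], [0.001, -0.001, -1.0]]
contact_force: [-1.2, 1.3, -0.7]
width: 0.0108
```

```bash
cat >> h.py <<'E'
def hookcheck(d,names,tilt=0.):
    # refine hook point: project expected, report brass ridge column near mid-peg
    H=np.array([.6233,-.0206,.2]);ex=np.array([.9988,-.05,0]);ey=np.array([.05,.9988,0])
    for n,s in names.items():
        P=H+ey*s+[0,0,s*tilt]+0*ex
        for off in (-.010,0,.010):
            Q=P+ex*off;p=d["intrinsics"]@(np.linalg.inv(d["T"])@[*Q,1])[:3];print(n,off,(p[:2]/p[2]).round(1))
E
python3 -c "
from h import *
shoot('w11');hookcheck(load('w11'),{'LM':.13,'LO':.19})
a=cv2.imread('pics/w11_raw.png')[150:384]
cv2.imwrite('pics/w11c.png',cv2.resize(a,None,fx=1.5,fy=1.5))"
```

```text
{'clock': 21.1, 'joints': [0.2621, 0.4628, -0.7235, 1.3949, 0.3033, 1.3979, 1.0604], 'tcp_pos': [0.5692, 0.1124, 0.2355], 'orientation': [[0.0496, 0.9988, -0.0014], [0.9988, -0.0496, 0.0009], [0.0008, -0.0014, -1.0]], 'contact_force': [-1.2256, 1.3111, -0.7453], 'width': 0.0108}
LM -0.01 [258.7 292.5]
LM 0 [258.7 305.7]
LM 0.01 [258.7 318.4]
LO -0.01 [353.3 292.6]
LO 0 [351.9 305.7]
LO 0.01 [350.5 318.4]
```

View pics/w11c.png

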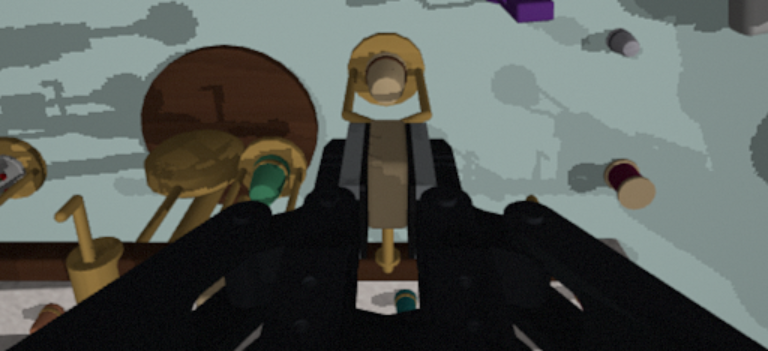

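The peg sits at column 388, matching the prediction of 258.7*1.5 = 388, and is centred under the held hanger. I'm threading birch on.

jog_arm(
  moves=[
    {"xyz": [16, -1, 2], "twist": [0, 0, 0]},
    {"xyz": [15, -1, 0], "twist": [0, 0, 0]},
    {"xyz": [15, -1, 0], "twist": [0, 0, 0]},
    {"xyz": [15, 0, 0], "twist": [0, 0, 0]},
    {"xyz": [0, 0, 0], "twist": [0, 0, 0]},
    {"xyz": [0, 0, 0], "twist": [0, 0, 0]},
  ],
)

```text
clock: 21.9
tcp_pos: [0.6301, 0.1094, 0.2379]
orientation: [[0.049, 0.999, -0.001], [0.999, -0.049, 0.0], [0.0, -0.001, -1.0]]
contact_force: [-0.1, 0.5, -0.6]
width: 0.0104
```

jog_arm(
  moves=[
    {"xyz": [0, 0, -8], "twist": [0, 0, 0]},
    {"xyz": [0, 0, -8], "twist": [0, 0, 0]},
    {"xyz": [0, 0, -4], "twist": [0, 0, 0]},
    {"xyz": [0, 0, -4], "twist": [0, 0, 0]},
    {"xyz": [0, 0, -4], "twist": [0, 0, 0]},
    {"xyz": [0, 0, -4], "twist": [0, 0, 0]},
    {"xyz": [0, 0, -3], "twist": [0, 0, 0]},
    {"xyz": [0, 0, 0], "twist": [0, 0, 0]},
    {"xyz": [0, 0, 0], "twist": [0, 0, 0]},
    {"xyz": [0, 0, 0], "twist": [0, 0, 0]},
  ],
)

```text
clock: 23.15
tcp_pos: [0.6313, 0.1084, 0.2028]
orientation: [[0.051, 0.999, 0.0], [0.999, -0.051, -0.0], [-0.0, 0.0, -1.0]]
contact_force: [-0.2, -1.3, -0.1]
width: 0.0111
```

jog_arm(
  moves=[
    {"xyz": [0, 0, 0], "twist": [0, 0, 0]},
    {"xyz": [0, 0, 0], "twist": [0, 0, 0]},
    {"xyz": [0, 0, 0], "twist": [0, 0, 0]},
    {"xyz": [0, 0, 0], "twist": [0, 0, 0]},
    {"xyz": [0, 0, 10], "twist": [0, 0, 0]},
    {"xyz": [0, 0, 20], "twist": [0, 0, 0]},
    {"xyz": [0, 0, 40], "twist": [0, 0, 0]},
    {"xyz": [-40, 0, 40], "twist": [0, 0, 0]},
    {"xyz": [-40, 0, 0], "twist": [0, 0, 0]},
    {"xyz": [0, 0, 0], "twist": [0, 0, 0]},
  ],
  grip=30,
)

```text
clock: 24.4
tcp_pos: [0.5485, 0.1097, 0.3144]
orientation: [[0.048, 0.999, 0.001], [0.999, -0.048, -0.001], [-0.001, 0.001, -1.0]]
contact_force: [-0.5, -0.0, 0.3]
width: 0.0255
```

jog_arm(
  moves=[
    {"xyz": [-22, -50, 0], "twist": [0, 0, 0]},
    {"xyz": [-22, -50, 0], "twist": [0, 0, 0]},
    {"xyz": [-22, -50, -10], "twist": [0, 0, 0]},
    {"xyz": [-22, -50, -10], "twist": [0, 0, 0]},
    {"xyz": [0, -50, -11], "twist": [0, 0, 0]},
    {"xyz": [0, -50, -11], "twist": [0, 0, 0]},
    {"xyz": [0, -50, -11], "twist": [0, 0, 0]},
    {"xyz": [0, -48, -11], "twist": [0, 0, 0]},
    {"xyz": [0, 0, 0], "twist": [0, 0, 0]},
    {"xyz": [0, 0, 0], "twist": [0, 0, 0]},
  ],
  grip=45,
)

```text
clock: 25.65
tcp_pos: [0.4639, -0.2894, 0.2487]
orientation: [[0.051, 0.999, 0.001], [0.999, -0.051, 0.001], [0.001, 0.001, -1.0]]
contact_force: [0.4, -0.1, -0.2]
width: 0.0388
```

```bash
python3 -c "
from h import *
shoot('w12');tabfind(load('w12'),'rose')
scdiff('s4',['copper','lamp'])
s=load('s4')['img'][:,:,::-1][140:275,140:425]
cv2.imwrite('pics/v12.png',np.vstack([cv2.resize(s,(600,284),interpolation=2),cv2.resize(cv2.imread('pics/w12_raw.png')[60:329],(600,315),interpolation=2)]))
"
```

```text
{'clock': 25.65, 'joints': [0.9385, 0.3457, -0.5559, 1.4721, 0.1819, 1.3754, 1.8939], 'tcp_pos': [0.4639, -0.2894, 0.2487], 'orientation': [[0.0508, 0.9987, 0.0008], [0.9987, -0.0508, 0.0011], [0.0012, 0.0007, -1.0]], 'contact_force': [0.3558, -0.1209, -0.2275], 'width': 0.0388}
rose pred px 259 137 area 264 ctr [ 0.4376 -0.2879] size [np.float64(10.2), np.float64(19.8)] yaw -21.4
copper changed 0/243
lamp changed 0/162
```

View pics/v12.png

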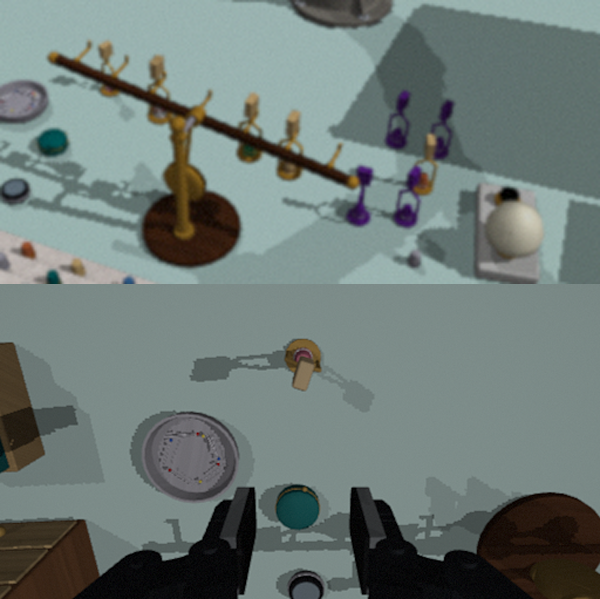

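Birch hangs and the bar tilts left as it should. Rose stands where it was measured, so I'm picking it.

jog_arm(
  moves=[
    {"xyz": [-13, 0.5, -35], "twist": [0, 0, -8.5]},
    {"xyz": [-13, 0.5, -35], "twist": [0, 0, -8.5]},
    {"xyz": [-1, 0, -30], "twist": [0, 0, 0]},
    {"xyz": [0, 0, 0], "twist": [0, 0, 0]},
    {"xyz": [0, 0, -37], "twist": [0, 0, 0]},
    {"xyz": [0, 0, -36], "twist": [0, 0, 0]},
    {"xyz": [0, 0, 0], "twist": [0, 0, 0]},
    {"xyz": [0, 0, 0], "twist": [0, 0, 0]},
  ],
)

```text
clock: 26.75
tcp_pos: [0.4383, -0.2891, 0.078]
orientation: [[0.34, 0.941, 0.004], [0.941, -0.34, -0.002], [-0.001, 0.004, -1.0]]
contact_force: [0.7, 0.5, 0.5]
width: 0.0385
```

jog_arm(
  moves=[
    {"xyz": [0, 0, 0], "twist": [0, 0, 0]},
    {"xyz": [0, 0, 0], "twist": [0, 0, 0]},
    {"xyz": [0, 0, 0], "twist": [0, 0, 0]},
    {"xyz": [0, 0, 0], "twist": [0, 0, 0]},
    {"xyz": [0, 0, 0], "twist": [0, 0, 0]},
  ],
  grip=0,
)

```text
clock: 27.38
tcp_pos: [0.4376, -0.2894, 0.0775]
orientation: [[0.341, 0.94, 0.003], [0.94, -0.341, -0.002], [-0.001, 0.004, -1.0]]
contact_force: [0.3, 0.9, 6.3]
width: 0.0107
```

jog_arm(
  moves=[
    {"xyz": [0, 0, 20], "twist": [0, 0, 0]},
    {"xyz": [0, 0, 40], "twist": [0, 0, 0]},
    {"xyz": [0, 0, 40], "twist": [0, 0, 4]},
    {"xyz": [10, 28, 40], "twist": [0, 0, 5]},
    {"xyz": [28, 38, 36], "twist": [0, 0, 4]},
    {"xyz": [40, 38, 0], "twist": [0, 0, 4]},
    {"xyz": [43, 38, 0], "twist": [0, 0, 0]},
    {"xyz": [0, 0, 0], "twist": [0, 0, 0]},
    {"xyz": [0, 0, 0], "twist": [0, 0, 0]},
  ],
)

```text
clock: 28.5
tcp_pos: [0.5566, -0.1471, 0.2511]
orientation: [[0.051, 0.999, -0.002], [0.999, -0.051, -0.001], [-0.001, -0.002, -1.0]]
contact_force: [0.4, -0.7, -0.3]
width: 0.0108
```

```bash
python3 -c "
from h import *
shoot('w13');d=load('w13');hookcheck(d,{'RM':-.13},-.12)
# brass peg columns visible between fingers
h=cv2.cvtColor(d['img'],cv2.COLOR_RGB2HSV).astype(int)
for r in range(290,345,6):
    m=np.where((h[r,235:285,0]>12)&(h[r,235:285,0]<28)&(h[r,235:285,1]>140)&(h[r,235:285,2]>70))[0]+235
    print(r,m.min() if len(m) else None,m.max() if len(m) else None,len(m))
"
```

```text
{'clock': 28.5, 'joints': [0.6534, 0.4219, -0.621, 1.3816, 0.2443, 1.4163, 1.5565], 'tcp_pos': [0.5566, -0.1471, 0.2511], 'orientation': [[0.0506, 0.9987, -0.0016], [0.9987, -0.0506, -0.0007], [-0.0008, -0.0016, -1.0]], 'contact_force': [0.3537, -0.6609, -0.3291], 'width': 0.0108}
RM -0.01 [258.5 292. ]
RM 0 [258.5 305.1]
RM 0.01 [258.5 317.8]
290 None None 0
296 None None 0
302 257 262 6
308 257 262 6
314 257 263 7
320 256 263 8
326 253 265 13
332 259 260 2
338 None None 0
344 None None 0
```

The peg is in line, at column 259.5 against a predicted 258.5, so I'm inserting.

jog_arm(
  moves=[
    {"xyz": [16, -1, 2.5], "twist": [0, 0, 0]},
    {"xyz": [15, -1, 0], "twist": [0, 0, 0]},
    {"xyz": [15, -0.5, 0], "twist": [0, 0, 0]},
    {"xyz": [15, 0, 0], "twist": [0, 0, 0]},
    {"xyz": [0, 0, 0], "twist": [0, 0, 0]},
    {"xyz": [0, 0, 0], "twist": [0, 0, 0]},
  ],
)

```text
clock: 29.3
tcp_pos: [0.6171, -0.1504, 0.2541]
orientation: [[0.053, 0.999, -0.001], [0.999, -0.053, -0.001], [-0.001, -0.001, -1.0]]
contact_force: [-0.1, 0.4, -1.2]
width: 0.0108
```

jog_arm(
  moves=[
    {"xyz": [0, 0, -8], "twist": [0, 0, 0]},
    {"xyz": [0, 0, -8], "twist": [0, 0, 0]},
    {"xyz": [0, 0, -4], "twist": [0, 0, 0]},
    {"xyz": [0, 0, -4], "twist": [0, 0, 0]},
    {"xyz": [0, 0, -4], "twist": [0, 0, 0]},
    {"xyz": [0, 0, -4], "twist": [0, 0, 0]},
    {"xyz": [0, 0, -3], "twist": [0, 0, 0]},
    {"xyz": [0, 0, 0], "twist": [0, 0, 0]},
    {"xyz": [0, 0, 0], "twist": [0, 0, 0]},
    {"xyz": [0, 0, 0], "twist": [0, 0, 0]},
  ],
)

```text
clock: 30.55
tcp_pos: [0.6184, -0.1492, 0.2194]
orientation: [[0.051, 0.999, 0.001], [0.999, -0.051, -0.0], [-0.0, 0.001, -1.0]]
contact_force: [0.1, -2.0, -0.0]
width: 0.0112
```

jog_arm(
  moves=[
    {"xyz": [0, 0, 0], "twist": [0, 0, 0]},
    {"xyz": [0, 0, 0], "twist": [0, 0, 0]},
    {"xyz": [0, 0, 0], "twist": [0, 0, 0]},
    {"xyz": [0, 0, 0], "twist": [0, 0, 0]},
    {"xyz": [0, 0, 10], "twist": [0, 0, 0]},
    {"xyz": [0, 0, 20], "twist": [0, 0, 0]},
    {"xyz": [0, 0, 40], "twist": [0, 0, 0]},
    {"xyz": [-40, 0, 40], "twist": [0, 0, 0]},
    {"xyz": [-40, 30, 0], "twist": [0, 0, 0]},
    {"xyz": [0, 50, 0], "twist": [0, 0, 0]},
    {"xyz": [0, 50, 0], "twist": [0, 0, 0]},
    {"xyz": [0, 0, 0], "twist": [0, 0, 0]},
  ],
  grip=30,
)

```text
clock: 32.05
tcp_pos: [0.5377, -0.0124, 0.331]
orientation: [[0.04, 0.999, 0.003], [0.999, -0.04, 0.003], [0.003, 0.002, -1.0]]
contact_force: [-0.2, -0.4, 0.2]
width: 0.0258
```

```bash
python3 -c "
from h import *
scdiff('s5',['copper','lamp']);shoot('w14')
s=load('s5')['img'][:,:,::-1][140:275,140:425]
cv2.imwrite('pics/v14.png',np.vstack([cv2.resize(s,(600,284),interpolation=2),cv2.resize(cv2.imread('pics/w14_raw.png')[115:384],(600,315),interpolation=2)]))
"
```

```text
copper changed 1/243
lamp changed 0/162
{'clock': 32.1, 'joints': [0.4947, 0.3228, -0.688, 1.3246, 0.203, 1.5622, 1.3567], 'tcp_pos': [0.5381, -0.0163, 0.3305], 'orientation': [[0.0453, 0.999, 0.002], [0.999, -0.0453, 0.0002], [0.0003, 0.002, -1.0]], 'contact_force': [0.287, -0.7387, 0.0472], 'width': 0.0258}
```

View pics/v14.png

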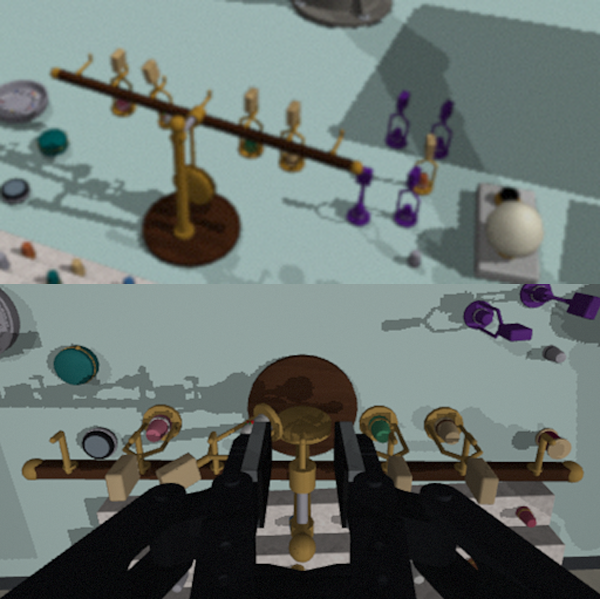

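Rose hangs and the bar is level, but strawberry leans on its hook, with its tab at (178,470) and its foot at (265,415). It is either swinging or was knocked. I'll wait and measure whether it settles.

jog_arm(
  moves=[
    {"xyz": [0, 0, 0], "twist": [0, 0, 0]},
    {"xyz": [0, 0, 0], "twist": [0, 0, 0]},
    {"xyz": [0, 0, 0], "twist": [0, 0, 0]},
    {"xyz": [0, 0, 0], "twist": [0, 0, 0]},
    {"xyz": [0, 0, 0], "twist": [0, 0, 0]},
    {"xyz": [0, 0, 0], "twist": [0, 0, 0]},
    {"xyz": [0, 0, 0], "twist": [0, 0, 0]},
    {"xyz": [0, 0, 0], "twist": [0, 0, 0]},
  ],
)

```text
clock: 33.15
tcp_pos: [0.5382, -0.0191, 0.3291]
orientation: [[0.051, 0.999, -0.0], [0.999, -0.051, -0.0], [-0.0, -0.0, -1.0]]
contact_force: [-0.2, 0.3, -0.5]
width: 0.0258
```

```bash
cat >> h.py <<'E'
def tan(img,u0,u1,v0,v1):
    h=cv2.cvtColor(img,cv2.COLOR_RGB2HSV).astype(int)[v0:v1,u0:u1]
    m=((h[:,:,0]>8)&(h[:,:,0]<26)&(h[:,:,1]>60)&(h[:,:,1]<135)&(h[:,:,2]>85)).astype(np.uint8)
    n,l,st,c=cv2.connectedComponentsWithStats(m);
    return [(st[i,4],(c[i]+[u0,v0]).round(1).tolist()) for i in range(1,n) if st[i,4]>60]
E
python3 -c "
from h import *
shoot('w15')
for n in('w14','w15'): print(n,tan(load(n)['img'],70,440,240,320))
b=load('w15')['img'].astype(int);a=load('w14')['img'].astype(int);print((np.abs(a-b).sum(2)>60)[190:320,80:215].sum())
"
```

```text
{'clock': 33.15, 'joints': [0.4972, 0.3246, -0.6851, 1.3252, 0.2032, 1.5617, 1.3564], 'tcp_pos': [0.5382, -0.0191, 0.3291], 'orientation': [[0.0507, 0.9987, -0.0], [0.9987, -0.0507, -0.0], [-0.0, -0.0, -1.0]], 'contact_force': [-0.22, 0.2529, -0.4874], 'width': 0.0258}
w14 [(np.int32(89), [386.3, 244.8]), (np.int32(653), [104.6, 283.3]), (np.int32(558), [155.0, 276.7]), (np.int32(160), [344.6, 284.6]), (np.int32(286), [416.7, 291.4])]
w15 [(np.int32(93), [389.9, 244.7]), (np.int32(689), [106.5, 284.5]), (np.int32(377), [170.7, 281.8]), (np.int32(172), [348.9, 285.2]), (np.int32(298), [421.4, 290.8])]
5085
```

It swung back, so it is settling. I'll fetch copper meanwhile.

jog_arm(
  moves=[
    {"xyz": [-16, 48, -13], "twist": [0, 0, 0]},
    {"xyz": [-16, 48, -13], "twist": [0, 0, 0]},
    {"xyz": [-16, 48, -13], "twist": [0, 0, 0]},
    {"xyz": [0, 48, -13], "twist": [0, 0, 0]},
    {"xyz": [0, 48, -13], "twist": [0, 0, 0]},
    {"xyz": [0, 48, -14], "twist": [0, 0, 0]},
    {"xyz": [0, 0, 0], "twist": [0, 0, 0]},
    {"xyz": [0, 0, 0], "twist": [0, 0, 0]},
  ],
  grip=45,
)

```text
clock: 34.2
tcp_pos: [0.4905, 0.2683, 0.25]
orientation: [[0.051, 0.999, 0.0], [0.999, -0.051, -0.001], [-0.001, 0.0, -1.0]]
contact_force: [-0.8, 0.0, -0.2]
width: 0.0384
```

```bash
python3 -c "
from h import *
shoot('w16');tabfind(load('w16'),'copper')
scdiff('s6',['copper','lamp'])
a=load('s5')['img'].astype(int);b=load('s6')['img'].astype(int)
m=(np.abs(a-b).sum(2)>70);ys,xs=np.where(m[160:230,160:300]);print(len(ys), xs.min()+160 if len(xs) else '',xs.max()+160 if len(xs) else '',ys.min()+160 if len(ys) else '')
s0=load('scene0')['img'].astype(int)
for n in ('scene0','s4','s5','s6'):
    g=load(n)['img'].astype(int); print(n,tan(load(n)['img'],180,300,160,215))
"
```

```text
{'clock': 34.2, 'joints': [0.0122, 0.4206, -0.7806, 1.4292, 0.2961, 1.4123, 0.7488], 'tcp_pos': [0.4905, 0.2683, 0.25], 'orientation': [[0.0508, 0.9987, 0.0001], [0.9987, -0.0508, -0.001], [-0.001, 0.0002, -1.0]], 'contact_force': [-0.8253, 0.013, -0.1648], 'width': 0.0384}
copper pred px 258 136 area 285 ctr [0.4628 0.2699] size [np.float64(12.5), np.float64(22.3)] yaw 7.8
copper changed 11/243
lamp changed 18/162
1550 160 295 168
scene0 []
s4 []
s5 [(np.int32(61), [196.4, 169.1]), (np.int32(67), [258.9, 189.8]), (np.int32(64), [279.2, 195.9])]
s6 [(np.int32(74), [196.4, 170.3]), (np.int32(70), [214.5, 175.9]), (np.int32(67), [279.2, 196.1])]
```

jog_arm(
  moves=[
    {"xyz": [-14, 0.5, -35], "twist": [0, 0, 9]},
    {"xyz": [-13.5, 0.5, -35], "twist": [0, 0, 9]},
    {"xyz": [0, 0, -30], "twist": [0, 0, 0]},
    {"xyz": [0, 0, 0], "twist": [0, 0, 0]},
    {"xyz": [0, 0, -38], "twist": [0, 0, 0]},
    {"xyz": [0, 0, -36], "twist": [0, 0, 0]},
    {"xyz": [0, 0, 0], "twist": [0, 0, 0]},
    {"xyz": [0, 0, 0], "twist": [0, 0, 0]},
  ],
)

```text
clock: 35.3
tcp_pos: [0.4644, 0.2707, 0.0784]
orientation: [[-0.259, 0.966, 0.003], [0.966, 0.259, 0.002], [0.001, 0.004, -1.0]]
contact_force: [0.1, -0.4, 0.3]
width: 0.0384
```

jog_arm(
  moves=[
    {"xyz": [0, 0, 0], "twist": [0, 0, 0]},
    {"xyz": [0, 0, 0], "twist": [0, 0, 0]},
    {"xyz": [0, 0, 0], "twist": [0, 0, 0]},
    {"xyz": [0, 0, 0], "twist": [0, 0, 0]},
    {"xyz": [0, 0, 0], "twist": [0, 0, 0]},
  ],
  grip=0,
)

```text
clock: 35.92
tcp_pos: [0.4641, 0.2704, 0.0781]
orientation: [[-0.26, 0.966, 0.003], [0.966, 0.26, 0.001], [0.0, 0.004, -1.0]]
contact_force: [0.0, -1.1, 6.1]
width: 0.0108
```

jog_arm(
  moves=[
    {"xyz": [0, 0, 20], "twist": [0, 0, 0]},
    {"xyz": [0, 0, 40], "twist": [0, 0, 0]},
    {"xyz": [0, 0, 40], "twist": [0, 0, -5]},
    {"xyz": [0, -30, 40], "twist": [0, 0, -5]},
    {"xyz": [0, -45, 20], "twist": [0, 0, -4]},
    {"xyz": [10, -45, 0], "twist": [0, 0, -4]},
    {"xyz": [20, -45, 0], "twist": [0, 0, 0]},
    {"xyz": [20, -45, 0], "twist": [0, 0, 0]},
    {"xyz": [20, -45, 0], "twist": [0, 0, 0]},
    {"xyz": [31, -33, 0], "twist": [0, 0, 0]},
    {"xyz": [0, 0, 0], "twist": [0, 0, 0]},
    {"xyz": [0, 0, 0], "twist": [0, 0, 0]},
  ],
)

```text
clock: 37.42
tcp_pos: [0.5632, -0.017, 0.2361]
orientation: [[0.05, 0.999, -0.001], [0.999, -0.05, 0.002], [0.001, -0.001, -1.0]]
contact_force: [-0.2, 0.4, -0.8]
width: 0.0108
```

```bash
python3 -c "
from h import *
np.set_printoptions(precision=4,suppress=True)
S=load('s5');w=load('w14')
print('keel',tri([ray(S,(140+200/2.105,140+185/2.105)),ray(w,(305/1.172,115+(425-284)/1.171))]))
shoot('w17');d=load('w17');hookcheck(d,{'C':0})
h=cv2.cvtColor(d['img'],cv2.COLOR_RGB2HSV).astype(int)
for r in range(296,345,6):
    m=np.where((h[r,235:285,0]>12)&(h[r,235:285,0]<28)&(h[r,235:285,1]>140)&(h[r,235:285,2]>70))[0]+235
    print(r,m.min() if len(m) else None,m.max() if len(m) else None,len(m))
print(tan(d['img'],0,512,200,350))
cv2.imwrite('pics/w17c.png',cv2.resize(cv2.imread('pics/w17_raw.png')[130:384],None,fx=1.5,fy=1.5,interpolation=2))
"
```

```text
keel (array([ 0.6602, -0.016 ,  0.0802]), np.float64(0.00377917577610711))
{'clock': 37.425, 'joints': [0.4849, 0.4166, -0.6897, 1.4438, 0.2639, 1.3762, 1.3073], 'tcp_pos': [0.5632, -0.017, 0.2361], 'orientation': [[0.0498, 0.9988, -0.0008], [0.9988, -0.0498, 0.0015], [0.0015, -0.0009, -1.0]], 'contact_force': [-0.1952, 0.3557, -0.818], 'width': 0.0108}
C -0.01 [257.9 291.3]
C 0 [257.8 304.4]
C 0.01 [257.8 317.1]
296 None None 0
302 254 264 11
308 254 261 8
314 254 261 8
320 254 261 8
326 243 273 12
332 243 273 31
338 243 272 30
344 244 271 28
[(np.int32(173), [261.2, 261.2]), (np.int32(147), [437.5, 274.4]), (np.int32(657), [35.8, 336.0]), (np.int32(78), [141.0, 343.0])]
```

The peg is in line and the keel hangs clear at x 0.66, z 0.08. I'm inserting copper on the centre hook.

jog_arm(
  moves=[
    {"xyz": [16, -1, 2], "twist": [0, 0, 0]},
    {"xyz": [15, -1, 0], "twist": [0, 0, 0]},
    {"xyz": [15, -1, 0], "twist": [0, 0, 0]},
    {"xyz": [13, -0.5, 0], "twist": [0, 0, 0]},
    {"xyz": [0, 0, 0], "twist": [0, 0, 0]},
    {"xyz": [0, 0, 0], "twist": [0, 0, 0]},
  ],
)

```text
clock: 38.22
tcp_pos: [0.6219, -0.0204, 0.2384]
orientation: [[0.049, 0.999, -0.0], [0.999, -0.049, 0.0], [0.0, -0.0, -1.0]]
contact_force: [-1.0, 0.1, -1.0]
width: 0.0108
```

jog_arm(
  moves=[
    {"xyz": [0, 0, -8], "twist": [0, 0, 0]},
    {"xyz": [0, 0, -5], "twist": [0, 0, 0]},
    {"xyz": [0, 0, -2], "twist": [0, 0, 0]},
    {"xyz": [0, 0, -2], "twist": [0, 0, 0]},
    {"xyz": [0, 0, 0], "twist": [0, 0, 0]},
    {"xyz": [0, 0, 0], "twist": [0, 0, 0]},
  ],
)

```text
clock: 38.98
tcp_pos: [0.6229, -0.021, 0.2217]
orientation: [[0.05, 0.999, 0.001], [0.999, -0.05, 0.001], [0.001, 0.001, -1.0]]
contact_force: [0.5, 1.2, 2.0]
width: 0.0112
```

jog_arm(
  moves=[
    {"xyz": [0, 0, -1], "twist": [0, 0, 0]},
    {"xyz": [0, 0, 0], "twist": [0, 0, 0]},
    {"xyz": [0, 0, 0], "twist": [0, 0, 0]},
  ],
)

```text
clock: 39.35
tcp_pos: [0.623, -0.021, 0.2214]
orientation: [[0.05, 0.999, 0.002], [0.999, -0.05, 0.001], [0.001, 0.002, -1.0]]
contact_force: [-1.7, 1.6, 6.9]
width: 0.0108
```

jog_arm(
  moves=[
    {"xyz": [0, 0, 0], "twist": [0, 0, 0]},
    {"xyz": [0, 0, 0], "twist": [0, 0, 0]},
    {"xyz": [0, 0, 0], "twist": [0, 0, 0]},
    {"xyz": [0, 0, 0], "twist": [0, 0, 0]},
    {"xyz": [0, 0, 10], "twist": [0, 0, 0]},
    {"xyz": [0, 0, 20], "twist": [0, 0, 0]},
    {"xyz": [0, 0, 40], "twist": [0, 0, 0]},
    {"xyz": [-40, 0, 40], "twist": [0, 0, 0]},
    {"xyz": [-40, 60, 0], "twist": [0, 0, 0]},
    {"xyz": [-40, 60, 0], "twist": [0, 0, 0]},
    {"xyz": [0, 0, 0], "twist": [0, 0, 0]},
    {"xyz": [0, 0, 0], "twist": [0, 0, 0]},
  ],
  grip=30,
)

```text
clock: 40.85
tcp_pos: [0.5137, 0.082, 0.331]
orientation: [[0.051, 0.999, 0.002], [0.999, -0.051, -0.001], [-0.001, 0.002, -1.0]]
contact_force: [0.2, -1.3, -0.0]
width: 0.0253
```

```bash
python3 -c "
from h import *
scdiff('s7',['lamp']);shoot('w18')
d=load('s7');print('hangers',tan(d['img'],150,320,140,230))
t=get_image('top');np.savez('pics/t7.npz',**t)
s=d['img'][:,:,::-1][140:275,140:425]
w=cv2.imread('pics/w18_raw.png')
cv2.imwrite('pics/v18.png',np.vstack([cv2.resize(s,(600,284),interpolation=2),cv2.resize(t['img'][:,:,::-1][115:265,80:365],(600,316),interpolation=2)]))
"
```

```text
lamp changed 18/162
{'clock': 40.9, 'joints': [0.3684, 0.2917, -0.7443, 1.3709, 0.1975, 1.553, 1.1602], 'tcp_pos': [0.5141, 0.081, 0.3305], 'orientation': [[0.0527, 0.9986, 0.001], [0.9986, -0.0527, -0.001], [-0.001, 0.0011, -1.0]], 'contact_force': [0.2983, -0.9099, -0.7358], 'width': 0.0259}
hangers [(np.int32(70), [196.4, 170.1]), (np.int32(62), [236.7, 180.9]), (np.int32(65), [279.3, 196.4])]
```

View pics/v18.png

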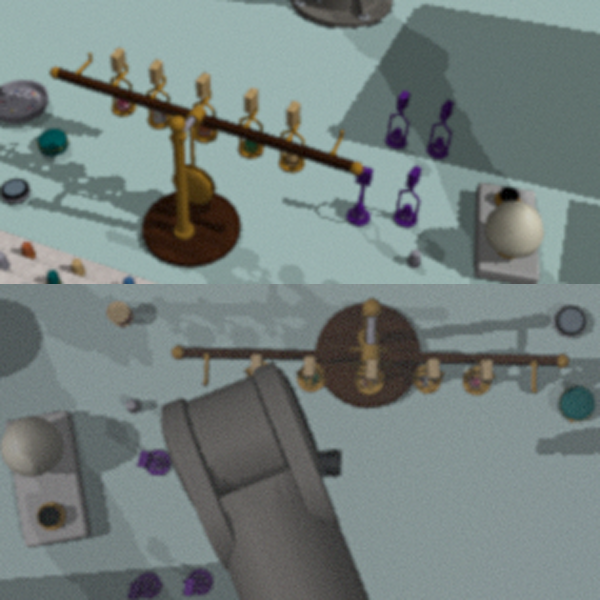

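All five hang straight and the bar is level. That was my 16th and last view, so the lamp is located numerically from here.

```bash
python3 -c "
from h import *
np.set_printoptions(precision=4,suppress=True)
def blk(d,u0,u1,v0,v1):
    g=d['img'].max(2).astype(int)[v0:v1,u0:u1];m=(g<45).astype(np.uint8)
    n,l,st,c=cv2.connectedComponentsWithStats(m);k=1+np.argmax(st[1:,4]);print('area',st[k]);return c[k]+[u0,v0]
for a,b in(('scene0','top0'),('s7','t7')):
    S,T=load(a),load(b);p=blk(S,340,410,210,260);q=blk(T,85,125,205,245);print(p,q,tri([ray(S,p),ray(T,q)]),atz(ray(T,q),.045))
def sh(a,b,r):
    A=cv2.cvtColor(load(a)['img'],7)[r[1]:r[3],r[0]:r[2]].astype(np.float32);B=cv2.cvtColor(load(b)['img'],7)[r[1]:r[3],r[0]:r[2]].astype(np.float32)
    return cv2.phaseCorrelate(A,B)
print(sh('scene0','s7',(360,215,405,280)),sh('top0','t7',(75,165,128,245)))
"
```

```text
area [38 20  8  5 37]
area [14 16  9  8 56]
[381.4054 232.1351] [102.8929 224.5536] (array([0.4714, 0.3965, 0.0415]), np.float64(0.0002898211104325165)) [0.4714 0.3952 0.045 ]
area [37 19  9  7 43]
area [14 16  9  8 57]
[381.0698 232.0698] [102.9825 224.7895] (array([0.4708, 0.3959, 0.0411]), np.float64(0.00014717581063218438)) [0.4707 0.3949 0.045 ]
((0.5904330672111939, -0.06706410615005609), 0.8990750227445438) ((-0.1063170096438455, -0.09315862085272641), 0.9054761246398643)
```

jog_arm(
  moves=[
    {"xyz": [-16, 45, -10], "twist": [0, 0, 0]},
    {"xyz": [-16, 45, -10], "twist": [0, 0, 0]},
    {"xyz": [-15, 45, -10], "twist": [0, 0, 0]},
    {"xyz": [0, 45, -10], "twist": [0, 0, 0]},
    {"xyz": [0, 45, -10], "twist": [0, 0, 0]},
    {"xyz": [0, 45, -20], "twist": [0, 0, 0]},
    {"xyz": [0, 45, -40], "twist": [0, 0, 0]},
    {"xyz": [0, 0, -50], "twist": [0, 0, 0]},
    {"xyz": [0, 0, -50], "twist": [0, 0, 0]},
    {"xyz": [0, 0, 0], "twist": [0, 0, 0]},
    {"xyz": [0, 0, 0], "twist": [0, 0, 0]},
  ],
  grip=0,
)

```text
clock: 42.38
tcp_pos: [0.4679, 0.3979, 0.1218]
orientation: [[0.053, 0.999, 0.002], [0.999, -0.053, 0.002], [0.002, 0.001, -1.0]]
contact_force: [-0.3, 0.2, 0.9]
width: -0.0001
```

```bash
python3 -c "
from h import *
shoot('w19');d=load('w19')
p=d['intrinsics']@(np.linalg.inv(d['T'])@[.471,.396,.045,1])[:3];print('pred',p[:2]/p[2])
p=d['intrinsics']@(np.linalg.inv(d['T'])@[.471,.396,.0,1])[:3]
s=get_image('scene');np.savez('pics/s8.npz',**s)
T=get_image('top');np.savez('pics/t8.npz',**T)
print([tan(load(n)['img'],150,320,140,230) for n in('s7','s8')])
"
```

```text
{'clock': 42.375, 'joints': [-0.2538, 0.632, -0.7509, 1.4655, 0.4442, 1.2161, 0.4563], 'tcp_pos': [0.4679, 0.3979, 0.1218], 'orientation': [[0.0526, 0.9986, 0.0016], [0.9986, -0.0526, 0.0022], [0.0023, 0.0015, -1.0]], 'contact_force': [-0.2736, 0.1808, 0.9291], 'width': -0.0001}
pred [256.16784908 198.71006227]
[[(np.int32(70), [196.4, 170.1]), (np.int32(62), [236.7, 180.9]), (np.int32(65), [279.3, 196.4])], [(np.int32(65), [196.3, 169.4]), (np.int32(61), [214.5, 174.5]), (np.int32(68), [236.5, 181.0]), (np.int32(69), [279.2, 196.3])]]
```

```bash
python3 -c "
from h import *
d=load('w19');g=d['img'].max(2).astype(int)[165:240,215:300];m=(g<45).astype(np.uint8)
n,l,st,c=cv2.connectedComponentsWithStats(m)
for i in range(1,n):
    if st[i,4]>80: print(st[i]+[215,165,0,0,0],c[i]+[215,165],atz(ray(d,c[i]+[215,165]),.045))
"
```

```text
[ 238  177   38   38 1152] [256.29947917 195.484375  ] [0.46857117 0.39622368 0.045     ]
```

The wrist camera confirms the plunger at (0.469, 0.396). I'm descending to just above it.

jog_arm(
  moves=[
    {"xyz": [0, -2, -35], "twist": [0, 0, 0]},
    {"xyz": [0, 0, -34], "twist": [0, 0, 0]},
    {"xyz": [0, 0, 0], "twist": [0, 0, 0]},
    {"xyz": [0, 0, 0], "twist": [0, 0, 0]},
  ],
)

```text
clock: 43.02
tcp_pos: [0.4674, 0.3968, 0.0535]
orientation: [[0.051, 0.999, 0.003], [0.999, -0.051, 0.003], [0.003, 0.002, -1.0]]
contact_force: [-0.3, 0.9, 0.4]
width: -0.0003
```

jog_arm(
  moves=[
    {"xyz": [0, 0, -5], "twist": [0, 0, 0]},
    {"xyz": [0, 0, -3], "twist": [0, 0, 0]},
    {"xyz": [0, 0, -3], "twist": [0, 0, 0]},
    {"xyz": [0, 0, -2], "twist": [0, 0, 0]},
    {"xyz": [0, 0, 0], "twist": [0, 0, 0]},
    {"xyz": [0, 0, 0], "twist": [0, 0, 0]},
  ],
)

```text
clock: 43.78
tcp_pos: [0.467, 0.3961, 0.0388]
orientation: [[0.051, 0.999, 0.001], [0.999, -0.051, 0.002], [0.002, 0.001, -1.0]]
contact_force: [0.9, 1.4, 5.5]
width: -0.0002
```

jog_arm(
  moves=[
    {"xyz": [0, 0, -1.5], "twist": [0, 0, 0]},
    {"xyz": [0, 0, -1], "twist": [0, 0, 0]},
    {"xyz": [0, 0, 0], "twist": [0, 0, 0]},
    {"xyz": [0, 0, 0], "twist": [0, 0, 0]},
  ],
)

```text
clock: 44.28
tcp_pos: [0.467, 0.3961, 0.0371]
orientation: [[0.051, 0.999, 0.002], [0.999, -0.051, 0.001], [0.001, 0.002, -1.0]]
contact_force: [0.7, -0.4, 9.7]
width: -0.0001
```

jog_arm(
  moves=[
    {"xyz": [0, 0, -1.5], "twist": [0, 0, 0]},
    {"xyz": [0, 0, 0], "twist": [0, 0, 0]},
    {"xyz": [0, 0, 0], "twist": [0, 0, 0]},
  ],
)

```text
clock: 44.65
tcp_pos: [0.467, 0.3962, 0.037]
orientation: [[0.051, 0.999, 0.002], [0.999, -0.051, 0.001], [0.001, 0.002, -1.0]]
contact_force: [-1.4, -1.7, 16.5]
width: -0.0001
```

jog_arm(
  moves=[
    {"xyz": [0, 0, 5], "twist": [0, 0, 0]},
    {"xyz": [0, 0, 10], "twist": [0, 0, 0]},
    {"xyz": [0, 0, 30], "twist": [0, 0, 0]},
    {"xyz": [0, 0, 50], "twist": [0, 0, 0]},
    {"xyz": [0, 0, 60], "twist": [0, 0, 0]},
    {"xyz": [0, 0, 0], "twist": [0, 0, 0]},
    {"xyz": [0, 0, 0], "twist": [0, 0, 0]},
    {"xyz": [0, 0, 0], "twist": [0, 0, 0]},
  ],
)

```text
clock: 45.65
tcp_pos: [0.4654, 0.3937, 0.1865]
orientation: [[0.051, 0.999, -0.004], [0.999, -0.051, -0.004], [-0.004, -0.004, -1.0]]
contact_force: [0.5, -0.6, -0.5]
width: 0.0
```

```bash
python3 -c "
from h import *
np.set_printoptions(precision=4,suppress=True)
shoot('w20')
s=get_image('scene');np.savez('pics/s9.npz',**s);print(tan(s['img'],150,320,140,230))
a=load('s7')['img'].astype(int);b=s['img'].astype(int)
# dome brightness (lamp on?) and rack change
print('dome before/after',a[225:240,375:390].mean((0,1)),b[225:240,375:390].mean((0,1)), a[240:256,376:392].mean(),b[240:256,376:392].mean())
def blk(d,u0,u1,v0,v1):
    g=d['img'].max(2).astype(int)[v0:v1,u0:u1];n,l,st,c=cv2.connectedComponentsWithStats((g<60).astype(np.uint8));k=1+np.argmax(st[1:,4]);return c[k]+[u0,v0],st[k,4]
t=get_image('top');print(blk(load('s7'),345,405,210,250),blk(s,345,405,210,250))
h=np.load('pics/s9.npz')
"
```

```text
{'clock': 45.65, 'joints': [-0.2435, 0.5778, -0.776, 1.3811, 0.4023, 1.3494, 0.493], 'tcp_pos': [0.4654, 0.3937, 0.1865], 'orientation': [[0.0508, 0.9987, -0.0037], [0.9987, -0.0508, -0.004], [-0.0042, -0.0035, -1.0]], 'contact_force': [0.4689, -0.6068, -0.4898], 'width': 0.0}
[(np.int32(68), [196.3, 169.8]), (np.int32(70), [236.3, 181.4]), (np.int32(66), [279.2, 196.2])]
dome before/after [95.7067 99.9289 93.2267] [ 99.4578 103.9911  97.0711] 134.68359375 137.23697916666666
(array([380.9057, 232.1887]), np.int32(53)) (array([380.8431, 232.1961]), np.int32(51))
```

The stop was reached: force rose to 16.5 N with z fixed at 0.037, and the plunger sprang back. One last check of the rack before handing in.

```bash
python3 -c "
from h import *
import h
from cell import job_done
for n in('s7','s8'): 
    d=(np.abs(load(n)['img'].astype(int)-load('s9')['img'].astype(int)).sum(2)>80)[155:230,160:315];print(n,'changed rack px',d.sum())
s=load('s9')['img'];hh=cv2.cvtColor(s,cv2.COLOR_RGB2HSV).astype(int)[150:215,180:300]
m=((hh[:,:,0]>8)&(hh[:,:,0]<26)&(hh[:,:,1]>60)&(hh[:,:,1]<135)&(hh[:,:,2]>85)).astype(np.uint8)
n,l,st,c=cv2.connectedComponentsWithStats(m);print([(int(st[i,4]),(c[i]+[180,150]).round(1).tolist()) for i in range(1,n) if st[i,4]>25])
print(job_done())
"
```

```text
s7 changed rack px 2162
s8 changed rack px 651
[(68, [196.3, 169.8]), (58, [214.6, 174.5]), (70, [236.3, 181.4]), (52, [259.2, 187.7]), (66, [279.2, 196.2])]
the job is handed in; nothing more can be done
None
```

I hung all five hangers, pressed the lamp's plunger to its stop and let it spring back, then handed the job in at about 46 s. No verdict was reported.

- **Hangers:** jade went on the left inner hook, strawberry on the right inner, birch on the left middle, rose on the right middle and copper last on the centre hook. The bar looked level after each pair. I left the purple look-alikes and the other shelf things alone.
- **Plunger:** at the stop the tool stayed at 0.037 m while the force rose from 9.7 to 16.5 N. Afterwards the plunger's dark spot was back within 0.1 pixel of its place before the press.
- **Strawberry:** it leaned and swung after I hung rose, for reasons I did not find; either I brushed it or it was the announced knock. About 9 s later it hung straight, and it stayed in place.
- **Last checks:** all five tabs were found in a line along the bar, each within about 0.5 pixel of where it had been, and the tool was clear of everything.
- **Check that disagreed:** a raw picture comparison counted many changed pixels around the rack (2162 and 651). I put this down to the arm's moving shadow and to image noise, because the tabs had not moved. I had used up the picture views, so I did not look at it.
- **Not checked:** the dome got only slightly brighter after the press (about 2–4%), so that does not confirm the lamp is on.

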